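Unload the slide rack from a covered staining dish and close the dish again

ROBOT

A 6-joint arm with a two-finger parallel gripper is mounted at the origin on the work surface. World frame = base frame: x ahead of the robot, y to its left, z up, the work surface at z = 0. Lengths are in m, angles in rad, forces in N, time in s.
With the tool pointing down it reaches from about 0.375 to 0.9 m from the base axis. Payload 3.1 kg.
Tool frame: the origin (TCP) lies at the very end of the fingers, on their centre line; the grasp point (between the pads) lies 19 mm behind it; x points along the fingers, y is the direction in which the jaws open and shut, and the axes are right-handed (so a half turn about x gives the same grasp; the last joint's range is limited). The gripper opens to 87 mm and grips with 3 to 60 N. Pads are 19 mm wide; open, the fingers measure 117 mm over their backs; the gripper's body (75 mm by 190 mm) begins 51 mm behind the grasp point.
Start: joints at [0.985, 0.527, 1.433, -0, 1.181, -0.178], TCP at [0.248, 0.574, 0.191] pointing down, gripper open.
Joint ranges: [-3.08, 3.08], [-0.75, 2.2], [0.22, 2.44], [-1.43, 4.57], [0, 2.65], [-2.85, 2.85]. Speed limits (rad/s): [2.79, 2.79, 3.14, 3.14, 3.14, 3.14].

INTERFACE

Orientations are given as a unit quaternion [x, y, z, w].
In Python, from rig import robot gives the robot as it stands.
- The arm moves only by the tool carry_out, never from a script. Its argument "commands" is a list that holds one entry, the list of rows, each a list of 5 numbers: the opening, from 0 (shut) to 1 (fully open), then the shift along the tool's x, y, z in mm, then the turn about the tool's x in degrees. In form: [[[hand, x, y, z, twist], ...]]. A call has 1 to 8 rows; each row shifts and turns the pose as measured when the row begins, along the tool's axes as they then stand; what a row does not reach is not made up. A row lasts 1/12 s, in which the tool goes at most 41.7 mm and 7.16 degrees, less where a joint would pass 70% of its speed; a pose out of reach is approached as far as the arm can. A call with a gripper value outside its range is refused whole. The fingers move at their own pace and stop on an object; "force" is the grip in N (left out, the last holds). Time passes only in rows, so rows that do not move let the fingers close. It gives the time, the measured TCP pose, the force and the opening at its end, in the units of the state.
- robot.get_obs(): the state, without advancing time (a new reading comes with each control period).
- robot.camera(name): name is "scene" or "top" or "wrist"; returns the picture (384x512x3 uint8, red, green, blue); there is no depth.
- robot.camera_model(name): a dict with "fx", "fy", "cx", "cy" (pixels), "R" (3x3) and "t" (3): a world point X has camera coordinates R X + t. Camera axes: x right, y down, z forward; pixel columns grow to the right and rows downward; lengths in m; the calibration is good to about 2 mm. A picture is of the moment at which its call begins: read the wrist's pose just before it. camera_model takes no time and is no camera call; for the wrist camera it gives the pose at the moment of the call.
- robot.hand_in(): hands the job in, once; it reports no verdict.
The state is a dict: "time": time; "q": joint angles; "joint_velocities": joint speeds; "joint_torque": joint torques, N m; "position": TCP position; "tool_rot": TCP orientation; "ft_force": force on the tool from outside, world axes, zero at the start; "moment": the same for the moment, N m; "grip_width": finger opening in m.
Only numpy, scipy, OpenCV 4.12 (cv2) and the standard library are available. Lean on these libraries where they do the work, as an engineer would, in place of code of your own. Each camera call takes 0.05 s, during which the arm holds its last target. There are 200 camera calls.

TASK

Lift the cover with the red grip off its glass staining dish and lay it, grip up, on the blue pad; then lift the green slide rack out by its handle, keeping it level, stand it in the steel tray, and finally put the same cover back on its dish so that it sits fully down all round. Leave the rack in the tray and the dish standing. Set the glass cover and the rack down gently instead of dropping them, and do not disturb the other dish, its cover or anything else on the bench.

Things in the scene. Friction and masses are not known exactly. Their poses are not given: they have to be found in the camera images.
- dish: clear glass staining dish, open-topped box, loose, 108 (x) x 88 (y) x 75 high outside, walls and floor 5 thick; it holds the rack at the start. Origin: centre of its underside, z up (all sizes in mm)
- cover: clear glass cover with a red grip, loose on the dish: a plate 123 (x) x 103 (y) x 5 over a skirt 8 deep, 4 thick all round (115 x 95 inside: 3.5 play on each side of the dish); 38 high in all. Origin: centre of the skirt's lower edge, z up; fully home, the plate rests on the rim and the origin is 67 above the dish's origin, long sides parallel (either way round) (all sizes in mm)
- cover_grip (a point): centre of the cover's red grip: a block 50 (x) x 14 (y) x 25 high on the middle of the plate; this point is 25.5 above the cover's origin, the plate's top is 13 above that origin (all sizes in mm)
- rack: green plastic slide rack standing in the dish, 84 (x) x 64 (y), body 28 high with glass slides on edge up to 30, bar handle above up to 61 high. Origin: centre of its underside, z up. In the dish its underside is 5 above the dish's underside (all sizes in mm)
- rack_handle (a point): centre of the rack's handle: a bar 84 (x) long, 10 (y) wide, 12 high, held at both ends; this point is 55 above the rack's origin, the slides' tops are 19 below the bar's underside (all sizes in mm)
- tray: shallow stainless steel tray, fixed, 170 (x) x 150 (y) x 14 high, walls and floor 4 thick. Origin: centre of its underside (all sizes in mm)
- pad: flat blue bench pad, fixed, 170 (x) x 150 (y) x 3 thick. Origin: centre of its underside (all sizes in mm)
- spare_dish: second glass dish, same size as the first, empty, to be left alone. Origin: centre of its underside (all sizes in mm)
- spare_cover: cover of the second dish, same size as the other but with a black grip, to be left alone. Origin: centre of its skirt's lower edge (all sizes in mm)
- jar: glass jar of dry specimens with a white lid, 76 diameter, 117 high, bystander. Origin: centre of its underside (all sizes in mm)
- petri: flat round closed culture dish, 96 diameter, 19 high, bystander. Origin: centre of its underside (all sizes in mm)
- bottle: small amber bottle with a black cap, 36 diameter, 75 high, bystander. Origin: centre of its underside (all sizes in mm)
- forceps: steel forceps lying along their x, 145 long, 16 wide, 8 high, bystander. Origin: near the middle, underside (all sizes in mm)
- glasses: folded black spectacles, 40 (x) x 138 (y) x 36 high, bystander. Origin: centre of the underside (all sizes in mm)
There are look-alikes about, which are no part of the job. Leave any orange look-alike of the cover alone. Leave any purple look-alike of the dish alone.

How it is judged:
By the outcome, as a careful person would: the job done as asked, in the order asked, and still so for the second after the job is handed in, with the robot touching nothing.
It also fails if it takes over 67 s, if anything falls off the work surface, if the arm or the gripper's body presses on something with over 40 N, if the wrist force passes 120 N, or if a joint passes its speed limit or range.

## Working session

There is one attempt and no reset: what is moved stays moved. The work goes in short steps, Python scripts to look and compute and a tool call to move; the robot and the scene stay as the last step left them, time stands still between calls to the robot, and variables do not carry over. Pictures are saved under pics/ and viewed, on a budget of 10 in all, crops included, one or two more only if the job needs it, and the job is handed in when it is done.

Besides the shell and the picture viewer there is one more tool, called after "Call:" as a command line: name --argument value ..., lists and objects as JSON in quotes. carry_out: Moves the arm, as the interface text tells. Its arguments: {"type":"object","properties":{"commands":{"type":"array"},"force":{"type":"number"}},"required":["commands"]}

```bash
ls; mkdir -p pics
python3 - <<'E'
from rig import robot
import cv2,numpy as np
o=robot.get_obs();print({k:np.round(v,3).tolist() for k,v in o.items()})
for n in("scene","top"):
    im=robot.camera(n);cv2.imwrite(f"pics/{n}0.png",im[:,:,::-1]);m=robot.camera_model(n);np.savez(f"{n}.npz",**m);print(n,m)
E
```

```text
pics
{'time': 0.0, 'q': [0.984, 0.528, 1.434, 0.0, 1.181, -0.179], 'joint_velocities': [0.0, 0.001, -0.002, 0.002, 0.0, -0.001], 'joint_torque': [0.0, -44.004, -17.659, 0.063, 0.058, -0.0], 'position': [0.247, 0.573, 0.19], 'tool_rot': [0.142, 0.693, -0.144, 0.692], 'ft_force': [-0.473, 0.254, -0.241], 'moment': [-0.039, 0.015, -0.013], 'grip_width': 0.087}
scene {'fx': 351.05637095921236, 'fy': 351.05637095921236, 'cx': 251.9411720912193, 'cy': 194.7993188116947, 'R': array([[ 0.36370035,  0.93151432, -0.00177127],
       [ 0.69518197, -0.27269146, -0.66510255],
       [-0.62003556,  0.24066668, -0.74674993]]), 't': array([-0.18667536, -0.27651515,  1.22481041])}
top {'fx': 458.5422352771345, 'fy': 458.5422352771345, 'cx': 257.86384697116415, 'cy': 187.31563799020662, 'R': array([[ 0.00238464, -0.99982535, -0.01853586],
       [-0.9811497 ,  0.0012425 , -0.19324524],
       [ 0.19323452,  0.01864727, -0.98097538]]), 't': array([0.009368  , 0.48516884, 1.23920843])}
```

View pics/top0.png

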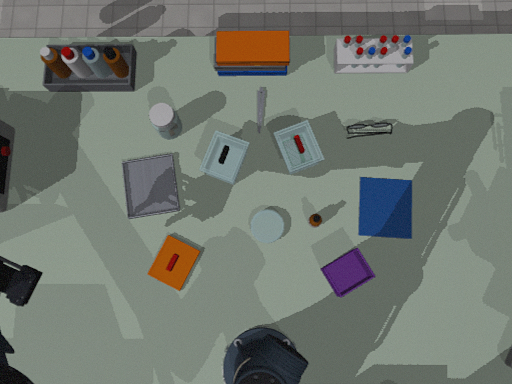

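View pics/scene0.png

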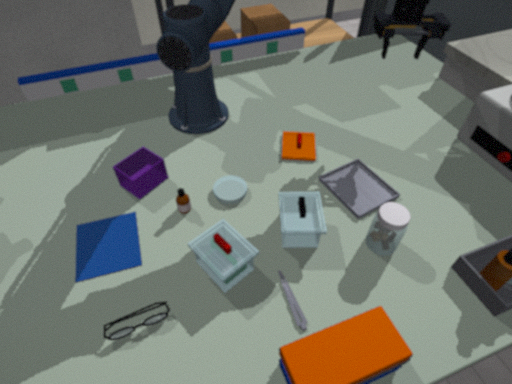

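The top view shows the red-grip cover at (299,145), the black-grip one at (224,155), the tray around (151,185) and the pad around (385,208). The orange and purple objects are look-alikes. The scene view agrees: red grip (223,243), tray (358,188), pad (110,246).

```bash
cat > h.py <<'E'
import numpy as np,cv2
from scipy.optimize import minimize
from scipy.spatial.transform import Rotation as Rn
def proj(m,X):
    c=np.atleast_2d(X)@m["R"].T+m["t"]; return np.c_[m["fx"]*c[:,0]/c[:,2]+m["cx"],m["fy"]*c[:,1]/c[:,2]+m["cy"]]
def back(m,uv,z):
    d=m["R"].T@np.array([(uv[0]-m["cx"])/m["fx"],(uv[1]-m["cy"])/m["fy"],1]);o=-m["R"].T@m["t"]
    return o+d*(z-o[2])/d[2]
def box(p,s,z0,z1):
    x,y,a=p;c,n=np.cos(a),np.sin(a);P=np.array([[i*s[0]/2,j*s[1]/2] for i in(-1,1) for j in(-1,1)])@np.array([[c,n],[-n,c]])+[x,y]
    return np.vstack([np.c_[P,np.full(4,z)] for z in(z0,z1)])
def sil(m,V,sh,k=8):
    im=np.zeros((sh[0]*k,sh[1]*k),np.uint8);h=cv2.convexHull(((proj(m,V)+.5)*k).astype(np.float32))
    cv2.fillConvexPoly(im,np.round(h*16).astype(np.int32),255,shift=4);return cv2.resize(im,sh[::-1],interpolation=cv2.INTER_AREA)/255.
def fit(views,p0,s,z0,z1):
    "views: (model, mask 0..1); pose x,y,yaw of a box"
    def f(p):
        p=[p[0],p[1],p[2]*.05**-1]
        return sum(np.abs(sil(m,box(p,s,z0,z1),M.shape,4)-M).sum()/M.sum() for m,M in views)
    best=None
    for a in p0[2]:
        x=np.array([p0[0],p0[1],a*.05]);r=minimize(f,x,method="Nelder-Mead",options=dict(initial_simplex=x+np.array([[0,0,0],[.01,0,0],[0,.01,0],[0,0,.02]]),xatol=1e-4,fatol=1e-4))
        if best is None or r.fun<best.fun:best=r
    return best.x*[1,1,20],best.fun
def hsvmask(im,lo,hi,near=None):
    h=cv2.cvtColor(im,cv2.COLOR_RGB2HSV);h[...,0]=(h[...,0].astype(int)+90)%180
    M=cv2.inRange(h,lo,hi)
    n,L,st,c=cv2.connectedComponentsWithStats(M)
    i=1+np.argmin(np.hypot(*(c[1:]-near).T)+1e3*(st[1:,4]<20));return (L==i).astype(float)
def plan(pos,yaw=None):
    """shift in tool axes (mm) and twist (deg) to bring TCP to pos; yaw: world direction of tool z (mod pi)"""
    from rig import robot
    o=robot.get_obs();R=Rn.from_quat(o["tool_rot"]).as_matrix();d=R.T@(np.array(pos)-o["position"])*1e3
    tw=0
    if yaw is not None:
        z=R[:,2];cur=np.arctan2(z[1],z[0]);e=-(yaw-cur);tw=np.degrees((e+np.pi/2)%np.pi-np.pi/2) # tool x down
    print("shift",np.round(d,1),"twist",round(tw,1),"len",np.round(np.linalg.norm(d)),"| tilt x",np.round(R[:,0],3),"TCP",np.round(o["position"],4),"t",round(o["time"],2),"q6",np.round(o["q"][5],2),"F",np.round(o["ft_force"],1),"w",round(o["grip_width"],4))
E
python3 - <<'E'
from h import *
ms={n:dict(np.load(n+".npz")) for n in("top","scene")}
im={n:cv2.imread(f"pics/{n}0.png")[:,:,::-1].copy() for n in ms}
def red(n,c):return hsvmask(im[n],(80,120,60),(97,255,255),c)
def blue(n,c):return hsvmask(im[n],(10,120,40),(50,255,255),c)
v=[(ms["top"],red("top",(299,145))),(ms["scene"],red("scene",(223,243)))]
print([M.sum() for _,M in v])
A=np.linspace(0,np.pi,8)[:-1]
g0=back(ms["top"],(299,145),.1);print(g0)
for vv in(v,v[:1],v[1:]):print("grip",fit(vv,(g0[0],g0[1],A),(.05,.014),.08,.105))
v=[(ms["top"],blue("top",(385,208))),(ms["scene"],blue("scene",(110,246)))]
b0=back(ms["top"],(385,208),.003);print("pad",b0,fit(v,(b0[0],b0[1],[0,.1,-.1,1.5]),(.17,.15),0,.003))
for uv in[(123,158),(174,153),(180,210),(131,218)]:print("tray",back(ms["top"],uv,.014))
print("tray scene",[back(ms["scene"],uv,.014).round(3) for uv in[(320,180),(360,161),(398,192),(360,217)]])
for n,uv,z in[("black",(224,155),.1),("jar",(162,115),.117),("bottle",(315,220),.075),("petri",(266,226),.019),("forc",(261,108),0)]:print(n,back(ms["top"],uv,z).round(3))
# cover plate corners
for uv in[(274,129),(311,119),(325,157),(290,172)]:print("cov",back(ms["top"],uv,.08).round(3))
from rig import robot
plan([g0[0],g0[1],.25])
E
```

```text
[np.float64(85.0), np.float64(152.0)]
[ 0.59257988 -0.10355972  0.1       ]
grip (array([ 0.59803486, -0.10260687,  0.22436221]), np.float64(1.1017124992411826))
grip (array([ 0.60065466, -0.10271892,  0.25151609]), np.float64(0.528719723183391))
grip (array([ 0.59549508, -0.10222032,  0.20020675]), np.float64(0.5284571723426211))
pad [ 0.43306903 -0.35385847  0.003     ] (array([ 0.43608083, -0.3538189 , -0.06319469]), np.float64(0.10897775337231949))
tray [0.57989484 0.40617681 0.014     ]
tray [0.59465924 0.25659227 0.014     ]
tray [0.42586968 0.23297096 0.014     ]
tray [0.40284074 0.37264262 0.014     ]
tray scene [array([0.443, 0.235, 0.014]), array([0.417, 0.384, 0.014]), array([0.562, 0.412, 0.014]), array([0.598, 0.267, 0.014])]
black [0.565 0.101 0.1  ]
jar [0.674 0.272 0.117]
bottle [ 0.39  -0.145  0.075]
petri [ 0.379 -0.013  0.019]
forc [0.738 0.002 0.   ]
cov [ 0.645 -0.036  0.08 ]
cov [ 0.674 -0.14   0.08 ]
cov [ 0.564 -0.176  0.08 ]
cov [ 0.522 -0.079  0.08 ]
shift [ -59.2 -484.4  585.2] twist 0 len 762.0 | tilt x [-0.001 -0.002 -1.   ] TCP [0.2475 0.5731 0.1901] t 0.1 q6 -0.18 F [0.5 0.  0.2] w 0.0874
```

Call:
carry_out --commands '[[[1, -15, 0, 0, -6.6], [1, -15, 0, 0, -6.6], [1, -15, 0, 0, -6.6], [1, -10, 0, 0, -6.6], [1, 0, 0, 0, -6.6], [1, 0, 0, 0, -6.6]]]' --force 20

```text
time: 0.6
position: [0.2456, 0.5704, 0.2427]
tool_rot: [-0.114, 0.702, 0.107, 0.695]
ft_force: [0.1, -0.1, -0.2]
grip_width: 0.0872
```

```bash
python3 -c "
from h import *
plan([.56,-.11,.25],.28)"
```

```text
shift [  -2.2 -744.3   88.6] twist 2.0 len 750.0 | tilt x [-0.007 -0.011 -1.   ] TCP [0.2456 0.5704 0.2427] t 0.6 q6 -0.9 F [ 0.1 -0.1 -0.2] w 0.0872
```

Call:
carry_out --commands '[[[1, 0, -38, 5, 1], [1, 0, -38, 5, 1], [1, 0, -38, 5, 0], [1, 0, -38, 5, 0], [1, 0, -38, 5, 0], [1, 0, -38, 5, 0], [1, 0, -38, 5, 0], [1, 0, -38, 5, 0]]]'

```text
time: 1.27
position: [0.3709, 0.2868, 0.2408]
tool_rot: [-0.107, 0.703, 0.103, 0.695]
ft_force: [0.3, 0.9, -0.3]
grip_width: 0.0871
```

Call:
carry_out --commands '[[[1, 0, -38, 5, 0], [1, 0, -38, 5, 0], [1, 0, -38, 5, 0], [1, 0, -38, 5, 0], [1, 0, -38, 5, 0], [1, 0, -38, 5, 0], [1, 0, -38, 5, 0], [1, 0, -38, 5, 0]]]'

```text
time: 1.93
position: [0.4988, -0.0069, 0.2402]
tool_rot: [-0.107, 0.705, 0.103, 0.694]
ft_force: [0.4, 0.2, 0.2]
grip_width: 0.0869
```

```bash
python3 -c "
from h import *
plan([.56,-.11,.25],.28)"
```

```text
shift [  -9.9 -116.5   28.1] twist 1.0 len 120.0 | tilt x [-0.014 -0.007 -1.   ] TCP [ 0.4988 -0.0069  0.2402] t 1.93 q6 -2.1 F [0.4 0.2 0.2] w 0.0869
```

Call:
carry_out --commands '[[[1, -2, -30, 7, 0], [1, -2, -30, 7, 0], [1, -2, -30, 7, 0], [1, -2, -25, 7, 0], [1, 0, 0, 0, 0]]]'

```text
time: 2.35
position: [0.5628, -0.1228, 0.2461]
tool_rot: [-0.104, 0.705, 0.099, 0.694]
ft_force: [0.4, -0.6, 0.9]
grip_width: 0.0871
```

Run:
```python
from h import *
from rig import robot
plan([.598,-.103,.25],.26)
m=robot.camera_model("wrist");im=robot.camera("wrist");np.savez("w1.npz",**m);cv2.imwrite("pics/w1.png",im[:,:,::-1])
print(proj(m,[[.598,-.103,.105]]), -m["R"].T@m["t"])
```

```text
shift [-4.6  8.9 39.3] twist 1.6 len 41.0 | tilt x [-0.015 -0.01  -1.   ] TCP [ 0.5628 -0.1228  0.2461] t 2.35 q6 -2.25 F [ 0.4 -0.6  0.9] w 0.0871
[[260.80948122 211.57014437]] [ 0.50083318 -0.14164675  0.43978171]
```

View pics/w1.png

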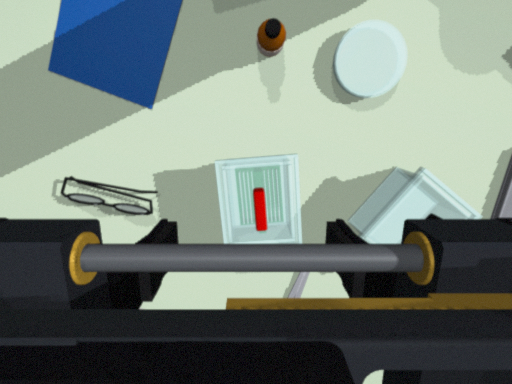

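The wrist view shows the red grip at about (260,209), near the projected (261,212). The rack is visible in the dish below it, and the grip is clear of the fingers. I'll refine the fit from this picture.

Run:
```python
from h import *
m=dict(np.load("w1.npz"));im=cv2.imread("pics/w1.png")[:,:,::-1].copy()
M=hsvmask(im,(80,120,60),(100,255,255),(260,209));print(M.sum())
print(fit([(m,M)],(.598,-.103,[.15,.25,.35]),(.05,.014),.08,.105))
c=[back(m,uv,.08) for uv in[(215,159),(297,154),(301,243),(223,243)]]
print(np.round(c,4));d=c[0]-c[1];print("plate far/near edge yaw-90",np.arctan2(d[1],d[0])+np.pi/2, (c[0]+c[1])/2)
for e in(c[2]-c[1],c[3]-c[0]):print(np.arctan2(e[1],e[0]))
```

```text
455.0
(array([ 0.59921782, -0.10377321,  0.36232075]), np.float64(0.20187890540831716))
[[ 0.5572 -0.1731  0.08  ]
 [ 0.523  -0.0793  0.08  ]
 [ 0.6312 -0.0375  0.08  ]
 [ 0.6604 -0.1349  0.08  ]]
plate far/near edge yaw-90 0.34958292341384745 [ 0.54009993 -0.12620345  0.08      ]
0.3693111492126412
0.3541836150900622
```

Call:
carry_out --commands '[[[1, 0, 0, 15, -2], [1, 0, 5, 13, -2], [1, 0, 7, 10, 0], [1, 0, 0, 0, 0]]]'

```text
time: 2.73
position: [0.5907, -0.0934, 0.2427]
tool_rot: [-0.126, 0.704, 0.127, 0.687]
ft_force: [-0.2, 0.6, -0.5]
grip_width: 0.0869
```

Run:
```python
from h import *
from rig import robot
plan([.599,-.104,.084],.355)
m=robot.camera_model("wrist");im=robot.camera("wrist");np.savez("w2.npz",**m);cv2.imwrite("pics/w2.png",im[:,:,::-1])
M=hsvmask(im,(80,120,60),(100,255,255),proj(m,[[.599,-.104,.1]])[0]);print(M.sum(),proj(m,[[.599,-.104,.1]]),np.argwhere(M).min(0),np.argwhere(M).max(0))
print(fit([(m,M)],(.598,-.103,[.25,.35]),(.05,.014),.08,.105))
```

```text
shift [158.4 -13.9   7.8] twist 0.3 len 159.0 | tilt x [-0.025 -0.003 -1.   ] TCP [ 0.5907 -0.0934  0.2427] t 2.73 q6 -2.27 F [-0.2  0.6 -0.5] w 0.0869
488.0 [[240.86062945 182.97123315]] [161 235] [203 246]
(array([ 0.6002046 , -0.10416238,  0.34674739]), np.float64(0.17444551591128254))
```

Call:
carry_out --commands '[[[1, 20, -7, 4, 0], [1, 20, -7, 4, 0], [1, 20, 0, 0, 0], [1, 20, 0, 0, 0], [1, 20, 0, 0, 0], [1, 20, 0, 0, 0], [1, 0, 0, 0, 0]]]'

```text
time: 3.37
position: [0.5972, -0.0985, 0.1215]
tool_rot: [-0.131, 0.704, 0.129, 0.686]
ft_force: [-0.5, -0.6, 0.3]
grip_width: 0.087
```

Run:
```python
from h import *
plan([.5995,-.104,.084],.352)
```

```text
shift [37.5 -6.   1.1] twist 1.0 len 38.0 | tilt x [-0.025 -0.006 -1.   ] TCP [ 0.5972 -0.0985  0.1215] t 3.37 q6 -2.27 F [-0.5 -0.6  0.3] w 0.087
```

Call:
carry_out --commands '[[[1, 12, -6, 1, 0.5], [1, 12, 0, 0, 0.5], [1, 9, 0, 0, 0], [1, 3, 0, 0, 0], [1, 0, 0, 0, 0]]]'

```text
time: 3.78
position: [0.6003, -0.1037, 0.085]
tool_rot: [-0.125, 0.704, 0.122, 0.688]
ft_force: [-0.6, -0.1, 0.5]
grip_width: 0.0874
```

Run:
```python
from h import *
plan([.5995,-.104,.084],.352)
```

```text
shift [ 1.   0.  -0.8] twist 0.0 len 1.0 | tilt x [-0.022 -0.008 -1.   ] TCP [ 0.6003 -0.1037  0.085 ] t 3.78 q6 -2.26 F [-0.6 -0.1  0.5] w 0.0874
```

Close on the grip.

Call:
carry_out --commands '[[[0, 1, 0, 0, 0], [0, 0, 0, 0, 0], [0, 0, 0, 0, 0], [0, 0, 0, 0, 0], [0, 0, 0, 0, 0], [0, 0, 0, 0, 0], [0, 0, 0, 0, 0], [0, 0, 0, 0, 0]]]' --force 25

```text
time: 4.45
position: [0.6026, -0.1045, 0.087]
tool_rot: [-0.126, 0.703, 0.121, 0.69]
ft_force: [-0.2, 0.4, 0.4]
grip_width: 0.0415
```

Call:
carry_out --commands '[[[0, 0, 0, 0, 0], [0, 0, 0, 0, 0]]]'

```text
time: 4.62
position: [0.6026, -0.1045, 0.0871]
tool_rot: [-0.126, 0.702, 0.121, 0.69]
ft_force: [0.3, -0.8, -0.2]
grip_width: 0.0283
```

Run:
```python
from h import *
plan([.5995,-.104,.084],.352)
```

```text
shift [ 3.2  1.6 -2.7] twist 0.0 len 4.0 | tilt x [-0.016 -0.01  -1.   ] TCP [ 0.6026 -0.1045  0.0871] t 4.62 q6 -2.26 F [ 0.3 -0.8 -0.2] w 0.0283
```

Call:
carry_out --commands '[[[0, 3, 1.5, -2.5, 0], [0, 0, 0, 0, 0], [0, 0, 0, 0, 0], [0, 0, 0, 0, 0], [0, 0, 0, 0, 0]]]'

```text
time: 5.03
position: [0.599, -0.1039, 0.0836]
tool_rot: [-0.126, 0.703, 0.121, 0.69]
ft_force: [0.4, 0.8, 0.7]
grip_width: 0.0018
```

Run:
```python
from h import *
plan([.5995,-.104,.084],.352)
```

```text
shift [-0.4 -0.3  0.4] twist 0.0 len 1.0 | tilt x [-0.017 -0.01  -1.   ] TCP [ 0.599  -0.1039  0.0836] t 5.03 q6 -2.26 F [0.4 0.8 0.7] w 0.0018
```

Run:
```python
from h import *
from rig import robot
out=[]
for n,X in(("scene",0),("wrist",0),("top",0)):
    m=robot.camera_model(n);im=robot.camera(n);p=proj(m,[[.599,-.104,.1]])[0];u,v=np.clip(p.astype(int),60,[451,323]);print(n,p)
    c=im[v-60:v+60,u-60:u+60];out.append(cv2.resize(c,(260,260),interpolation=cv2.INTER_CUBIC))
cv2.imwrite("pics/c1.png",np.hstack(out)[:,:,::-1])
```

```text
scene [221.25899969 242.1911655 ]
wrist [253.45640569 226.16795831]
top [299.12604549 142.73969225]
```

View pics/c1.png

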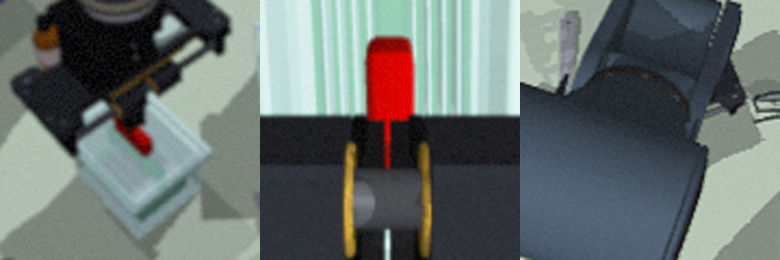

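```bash
python3 - <<'E'
from h import *
V=[]
for n,f,c in(("top","top0",(299,145)),("scene","scene0",(223,243)),("w1","w1",(260,209)),("w2","w2",(241,183))):
    im=cv2.imread(f"pics/{f}.png")[:,:,::-1].copy();V.append((dict(np.load(n+".npz")),hsvmask(im,(80,90,50),(100,255,255),c)))
for z in(.05,.06,.065,.07,.075,.08,.085,.09):
    print(z,[(np.round(r[0],4).tolist(),round(r[1],3)) for r in (fit([v],(.599,-.104,[.35]),(.05,.014),z,z+.025) for v in V)])
E
python3 - <<'E'
import sys;sys.path.insert(0,'.')
from h import *
from rig import robot
m=robot.camera_model("wrist");o=robot.get_obs();R=Rn.from_quat(o["tool_rot"]).as_matrix()
print("cam in tool",np.round(R.T@(-m["R"].T@m["t"]-o["position"]),4)); 
for d in(0,19):print("tool pt",d,proj(m,[o["position"]-R[:,0]*d/1e3]))
E
```

```text
0.05 [([0.6079, -0.1056, 0.326], np.float64(0.376)), ([0.5748, -0.0976, 0.2526], np.float64(0.309)), ([0.6068, -0.1007, 0.3685], np.float64(0.066)), ([0.6045, -0.1031, 0.3748], np.float64(0.06))]
0.06 [([0.6059, -0.1047, 0.2978], np.float64(0.393)), ([0.5823, -0.0993, 0.2494], np.float64(0.344)), ([0.604, -0.1019, 0.3694], np.float64(0.062)), ([0.6029, -0.1035, 0.3691], np.float64(0.062))]
0.065 [([0.6042, -0.1042, 0.2804], np.float64(0.41)), ([0.5851, -0.1, 0.2341], np.float64(0.357)), ([0.6026, -0.1024, 0.3689], np.float64(0.075)), ([0.6013, -0.1041, 0.3687], np.float64(0.073))]
0.07 [([0.6035, -0.1038, 0.2891], np.float64(0.418)), ([0.5891, -0.101, 0.2406], np.float64(0.374)), ([0.6012, -0.103, 0.373], np.float64(0.097)), ([0.6005, -0.104, 0.3713], np.float64(0.098))]
0.075 [([0.6015, -0.1029, 0.2726], np.float64(0.434)), ([0.5918, -0.1013, 0.2165], np.float64(0.394)), ([0.5995, -0.1036, 0.368], np.float64(0.122)), ([0.5997, -0.104, 0.3558], np.float64(0.116))]
0.08 [([0.601, -0.1027, 0.2532], np.float64(0.442)), ([0.594, -0.1021, 0.2081], np.float64(0.413)), ([0.5995, -0.1036, 0.3665], np.float64(0.152)), ([0.5986, -0.1042, 0.3663], np.float64(0.149))]
0.085 [([0.5977, -0.103, 0.2771], np.float64(0.451)), ([0.5977, -0.1031, 0.2163], np.float64(0.433)), ([0.5978, -0.1043, 0.37], np.float64(0.185)), ([0.5984, -0.1041, 0.3584], np.float64(0.171))]
0.09 [([0.5969, -0.1027, 0.2783], np.float64(0.46)), ([0.6028, -0.1039, 0.2081], np.float64(0.453)), ([0.5971, -0.1045, 0.384], np.float64(0.22)), ([0.5973, -0.1043, 0.35], np.float64(0.208))]
cam in tool [-0.1926 -0.0015 -0.0681]
tool pt 0 [[253.60409286 217.95979393]]
tool pt 19 [[253.82142599 228.1257659 ]]
```

Run:
```python
from h import *
from rig import robot
m=robot.camera_model("scene");im=robot.camera("scene");o=robot.get_obs();R=Rn.from_quat(o["tool_rot"]).as_matrix()
p0=np.array([170,190]);k=8
c=cv2.resize(im[190:265,170:270],None,fx=k,fy=k,interpolation=cv2.INTER_CUBIC)[:,:,::-1].copy()
def d(P,col):
    u=((proj(m,P)-p0+.5)*k).astype(int)
    for q in u:cv2.circle(c,tuple(int(a) for a in q),3,col,-1)
d(o["position"],(0,255,255));d(o["position"]-.019*R[:,0],(0,255,0))
B=box((.599,-.104,.36),(.05,.014),.08,.105);d(B,(255,0,255))
d(box((.599,-.104,.36),(.123,.103),.067,.08),(255,0,0))
cv2.imwrite("pics/c2.png",c);print(c.shape)
```

```text
(600, 800, 3)
```

View pics/c2.png

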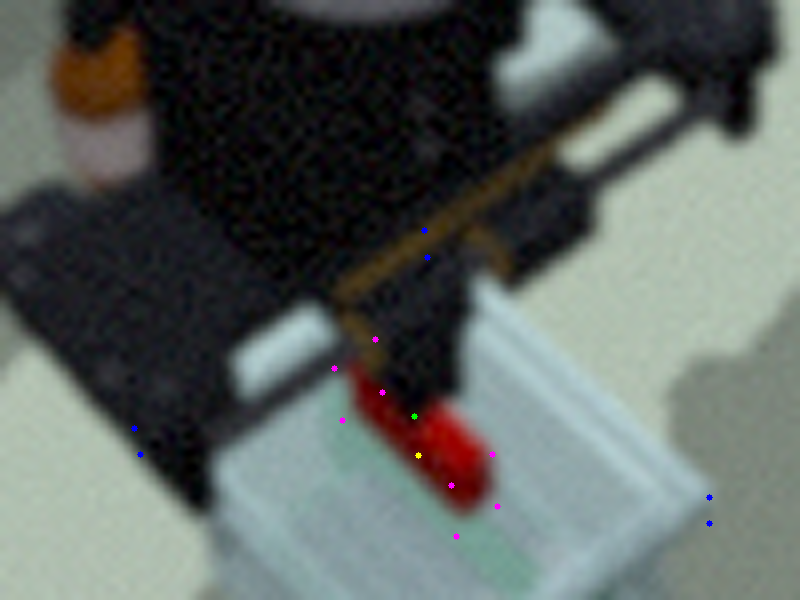

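The fingertips show at crop (425,405), against a projected TCP of (418,456), so they sit just above the grip's top. The arm is about 20 mm higher than the pose it reports. The wrist-view scale of the grip and the plate corners indicates the same offset. I'll open the fingers and go lower, watching the force.

Call:
carry_out --commands '[[[0.5, 0, 0, 0, 0], [0.5, 0, 0, 0, 0], [0.5, 0, 0, 0, 0], [0.5, 0, 0, 0, 0], [0.5, 0, 0, 0, 0], [0.5, 0, 0, 0, 0], [0.5, 4, 0, 0, 0], [0.5, 4, 0, 0, 0]]]'

```text
time: 5.9
position: [0.6, -0.1043, 0.0763]
tool_rot: [-0.127, 0.702, 0.121, 0.69]
ft_force: [-0.0, -0.1, -0.6]
grip_width: 0.0411
```

Run:
```python
from h import *
plan([.5985,-.104,.067],.36)
```

```text
shift [ 9.3  0.8 -1.1] twist -0.5 len 9.0 | tilt x [-0.014 -0.011 -1.   ] TCP [ 0.6    -0.1043  0.0763] t 5.9 q6 -2.26 F [-0.  -0.1 -0.6] w 0.0411
```

Call:
carry_out --commands '[[[0.5, 4, 0.5, -1, 0], [0.5, 4, 0, 0, 0], [0.5, 3, 0, 0, 0]]]'

```text
time: 6.15
position: [0.5982, -0.1042, 0.0636]
tool_rot: [-0.127, 0.702, 0.121, 0.69]
ft_force: [-0.4, 0.2, 0.4]
grip_width: 0.0431
```

Call:
carry_out --commands '[[[0.5, 3, 0, 0, 0]]]'

```text
time: 6.23
position: [0.5979, -0.1041, 0.0599]
tool_rot: [-0.126, 0.702, 0.121, 0.69]
ft_force: [0.1, 0.3, -0.7]
grip_width: 0.0432
```

Call:
carry_out --commands '[[[0.5, 2.5, 0, 0, 0]]]'

```text
time: 6.32
position: [0.5976, -0.1041, 0.0568]
tool_rot: [-0.126, 0.702, 0.121, 0.69]
ft_force: [-0.4, -0.5, -0.0]
grip_width: 0.0435
```

Run:
```python
from h import *
from rig import robot
plan([.5985,-.104,.06],.36)
m=robot.camera_model("scene");im=robot.camera("scene");m2=robot.camera_model("wrist");i2=robot.camera("wrist")
c=cv2.resize(im[190:265,195:265],None,fx=6,fy=6,interpolation=cv2.INTER_CUBIC)
w=cv2.resize(i2[180:280,190:320],(390,300),interpolation=cv2.INTER_CUBIC);w=np.vstack([w,np.zeros((150,390,3),np.uint8)])
cv2.imwrite("pics/c3.png",np.hstack([c,w])[:,:,::-1]);print(c.shape)
```

```text
shift [-3.2 -0.2  0.8] twist -0.5 len 3.0 | tilt x [-0.016 -0.01  -1.   ] TCP [ 0.5976 -0.1041  0.0568] t 6.32 q6 -2.26 F [-0.4 -0.5 -0. ] w 0.0435
(450, 420, 3)
```

View pics/c3.png

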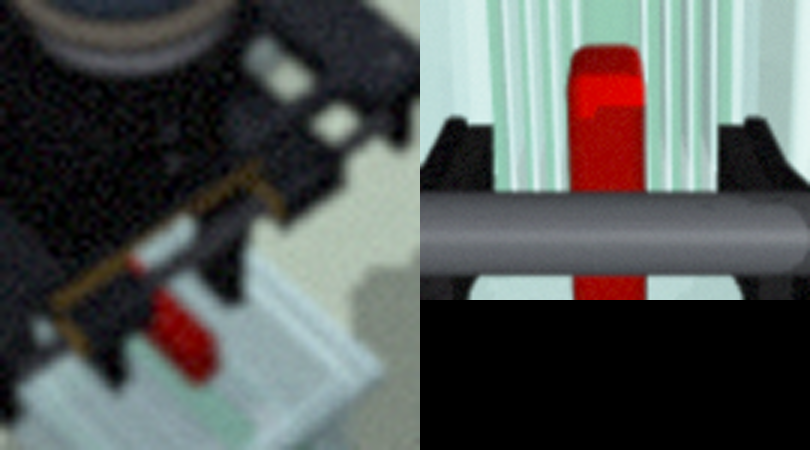

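The fingers straddle the grip, centred on it (grip at crop x≈607, finger gap centre ≈606), and nothing is touching. I'll work out the true tip height from the tip pixels.

Run:
```python
from h import *
m=dict(np.load("scene.npz"))
for z in np.arange(.05,.11,.005):print(round(z,3),proj(m,[[.598,-.104,z]]).round(1))
print("obs mid tip (224.3,247.3)")
```

```text
0.05 [[222.6 254.4]]
0.055 [[222.5 253.2]]
0.06 [[222.3 251.9]]
0.065 [[222.2 250.7]]
0.07 [[222.  249.5]]
0.075 [[221.9 248.2]]
0.08 [[221.7 247. ]]
0.085 [[221.6 245.7]]
0.09 [[221.4 244.4]]
0.095 [[221.3 243.1]]
0.1 [[221.1 241.8]]
0.105 [[221.  240.5]]
obs mid tip (224.3,247.3)
```

The tips are at about z = 0.081, just above the plate, so the offset is about 24 mm. Closing now.

Call:
carry_out --commands '[[[0, 0, 0, 0, 0], [0, 0, 0, 0, 0], [0, 0, 0, 0, 0], [0, 0, 0, 0, 0], [0, 0, 0, 0, 0], [0, 0, 0, 0, 0], [0, 0, 0, 0, 0]]]' --force 25

```text
time: 7.0
position: [0.5979, -0.1041, 0.0572]
tool_rot: [-0.126, 0.702, 0.121, 0.69]
ft_force: [0.4, -0.9, -0.7]
grip_width: 0.0137
```

Run:
```python
from h import *
plan([.5985,-.104,.06],.36)
```

```text
shift [-2.8 -0.1  0.5] twist -0.5 len 3.0 | tilt x [-0.016 -0.01  -1.   ] TCP [ 0.5979 -0.1041  0.0572] t 7.0 q6 -2.26 F [ 0.4 -0.9 -0.7] w 0.0137
```

Call:
carry_out --commands '[[[0, -4, 0, 0, 0], [0, -8, 0, 0, 0], [0, -12, 0, 0, 0], [0, -15, 0, 0, 0], [0, -15, 0, 0, 0], [0, -15, 0, 0, 0], [0, -12, 0, 0, 0], [0, -4, 0, 0, 0]]]'

```text
time: 7.67
position: [0.5966, -0.1022, 0.1461]
tool_rot: [-0.125, 0.705, 0.123, 0.688]
ft_force: [0.3, 1.0, -1.2]
grip_width: 0.014
```

Run:
```python
from h import *
from rig import robot
plan([.436,-.354,.14])
im=robot.camera("wrist");cv2.imwrite("pics/w3.png",im[:,:,::-1])
```

```text
shift [  11.7 -181.  -237.3] twist 0 len 299.0 | tilt x [-0.023 -0.008 -1.   ] TCP [ 0.5966 -0.1022  0.1461] t 7.67 q6 -2.26 F [ 0.3  1.  -1.2] w 0.014
```

View pics/w3.png

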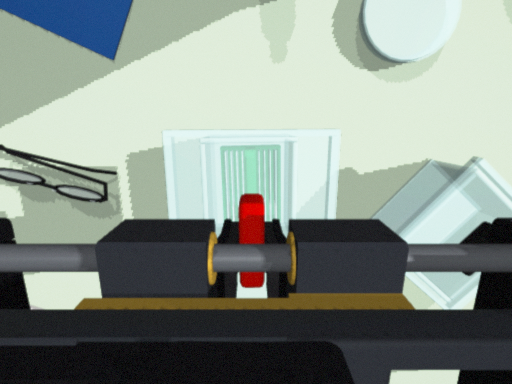

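The cover is lifted clear, with the rack and its green handle (about (250,165)) still in the dish. Next: twist, then carry to the pad.

Call:
carry_out --commands '[[[0, 0, 0, 0, 6], [0, 0, 0, 0, 6], [0, 0, 0, 0, 6], [0, 0, 0, 0, 6], [0, 0, 0, 0, 0]]]'

```text
time: 8.13
position: [0.5951, -0.1017, 0.1456]
tool_rot: [0.027, 0.715, -0.033, 0.698]
ft_force: [1.3, 0.3, -1.2]
grip_width: 0.0138
```

Run:
```python
from h import *
plan([.436,-.354,.14],-.06)
```

```text
shift [  11.3 -264.9 -136.7] twist -1.5 len 298.0 | tilt x [-0.024 -0.007 -1.   ] TCP [ 0.5951 -0.1017  0.1456] t 8.13 q6 -1.82 F [ 1.3  0.3 -1.2] w 0.0138
```

Call:
carry_out --commands '[[[0, 0, -20, -10, 0], [0, 0, -36, -18, 0], [0, 0, -36, -19, 0], [0, 0, -36, -19, 0], [0, 0, -36, -19, 0], [0, 0, -36, -19, 0], [0, 0, -30, -16, 0], [0, 0, -15, -8, 0]]]'

```text
time: 8.8
position: [0.4454, -0.3394, 0.1463]
tool_rot: [0.016, 0.716, -0.019, 0.697]
ft_force: [0.3, 0.4, -1.2]
grip_width: 0.0134
```

Run:
```python
from h import *
plan([.436,-.354,.05],-.06)
```

```text
shift [ 96.6 -14.6  -6.1] twist 0.6 len 98.0 | tilt x [-0.026 -0.004 -1.   ] TCP [ 0.4454 -0.3394  0.1463] t 8.8 q6 -2.35 F [ 0.3  0.4 -1.2] w 0.0134
```

Call:
carry_out --commands '[[[0, 20, -7, -3, 0], [0, 20, -7, -3, 0], [0, 20, 0, 0, 0], [0, 20, 0, 0, 0], [0, 20, 0, 0, 0], [0, 15, 0, 0, 0], [0, 8, 0, 0, 0], [0, 4, 0, 0, 0]]]'

```text
time: 9.47
position: [0.4314, -0.3639, 0.0146]
tool_rot: [0.01, 0.715, -0.017, 0.698]
ft_force: [-0.6, -0.8, -1.9]
grip_width: 0.0139
```

Run:
```python
from h import *
from rig import robot
plan([.436,-.354,-.006],-.06)
im=robot.camera("scene");c=cv2.resize(im[180:300,40:200],None,fx=5,fy=5,interpolation=cv2.INTER_CUBIC);cv2.imwrite("pics/c4.png",c[:,:,::-1])
```

```text
shift [20.4 10.3  4.8] twist 1.3 len 23.0 | tilt x [-0.024 -0.009 -1.   ] TCP [ 0.4314 -0.3639  0.0146] t 9.47 q6 -2.39 F [-0.6 -0.8 -1.9] w 0.0139
```

View pics/c4.png

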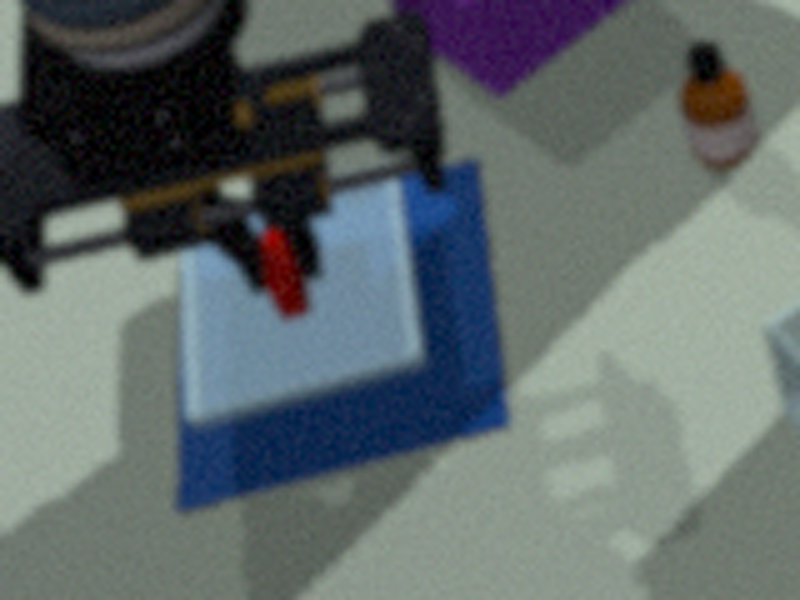

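The cover hangs about 20 mm above the pad, grip up. It sits towards the left and robot side, so I'll shift it +10 mm in y and +5 mm in x while descending.

Call:
carry_out --commands '[[[0, 5, 5, 2.5, 0], [0, 5, 5, 2.5, 0], [0, 4, 0, 0, 0]]]'

```text
time: 9.77
position: [0.4379, -0.3545, 0.0009]
tool_rot: [0.009, 0.715, -0.017, 0.699]
ft_force: [-0.6, 0.4, -1.6]
grip_width: 0.0138
```

Call:
carry_out --commands '[[[0, 2, 0, 0, 0]]]'

```text
time: 9.85
position: [0.4383, -0.3542, -0.0011]
tool_rot: [0.008, 0.714, -0.017, 0.699]
ft_force: [0.5, 0.9, -1.4]
grip_width: 0.0138
```

Call:
carry_out --commands '[[[0, 2, 0, 0, 0]]]'

```text
time: 9.93
position: [0.4388, -0.3541, -0.0029]
tool_rot: [0.008, 0.714, -0.017, 0.7]
ft_force: [1.5, -0.3, -1.8]
grip_width: 0.0138
```

Call:
carry_out --commands '[[[0, 1.5, 0, 0, 0]]]'

```text
time: 10.02
position: [0.4391, -0.3542, -0.0043]
tool_rot: [0.007, 0.714, -0.017, 0.7]
ft_force: [0.1, -0.7, -1.4]
grip_width: 0.0137
```

Call:
carry_out --commands '[[[0, 1.5, 0, 0, 0]]]'

```text
time: 10.1
position: [0.4393, -0.3544, -0.0056]
tool_rot: [0.007, 0.714, -0.017, 0.7]
ft_force: [0.4, 0.5, -2.0]
grip_width: 0.0139
```

Call:
carry_out --commands '[[[0, 1.5, 0, 0, 0]]]'

```text
time: 10.18
position: [0.4394, -0.3548, -0.0068]
tool_rot: [0.007, 0.714, -0.017, 0.7]
ft_force: [-1.5, -0.5, 5.5]
grip_width: 0.0141
```

Call:
carry_out --commands '[[[0, 1.5, 0, 0, 0]]]'

```text
time: 10.27
position: [0.4394, -0.3548, -0.0069]
tool_rot: [0.007, 0.714, -0.017, 0.7]
ft_force: [-2.2, 3.7, 19.8]
grip_width: 0.0136
```

Contact came at a reported z of −0.0068, exactly as predicted, so the z offset is constant. Relieve the load and release.

Call:
carry_out --commands '[[[0, -0.3, 0, 0, 0], [0.4, 0, 0, 0, 0], [0.4, 0, 0, 0, 0], [0.4, 0, 0, 0, 0], [0.4, 0, 0, 0, 0], [0.4, 0, 0, 0, 0], [0.4, -8, 0, 0, 0], [0.4, -20, 0, 0, 0]]]'

```text
time: 10.93
position: [0.4387, -0.354, 0.0208]
tool_rot: [0.008, 0.715, -0.016, 0.699]
ft_force: [1.0, -0.5, 0.4]
grip_width: 0.0347
```

Call:
carry_out --commands '[[[0.4, -35, 0, 0, 0], [0.4, -35, 0, 0, 0], [0.4, -35, 0, 0, 0], [0.4, -30, 0, 0, 0], [0.4, -20, 0, 0, 0], [0.4, 0, 0, 0, 0]]]'

```text
time: 11.43
position: [0.4425, -0.3524, 0.187]
tool_rot: [0.008, 0.714, -0.017, 0.7]
ft_force: [0.1, 0.2, 0.9]
grip_width: 0.0348
```

Run:
```python
from h import *
from rig import robot
plan([.53,-.13,.19],.36)
m=robot.camera_model("wrist");im=robot.camera("wrist");np.savez("w4.npz",**m);cv2.imwrite("pics/w4.png",im[:,:,::-1])
p=proj(m,[[.438,-.354,.02]])[0];M=hsvmask(im,(80,120,60),(100,255,255),p);print(p,M.sum(),np.argwhere(M).mean(0)[::-1])
# wrist camera true height = reported+0.024 -> use t for raised camera
m["t"]=m["t"]-m["R"]@np.array([0,0,.024])
print(fit([(m,M)],(.438,-.354,[-.15,-.05,.05]),(.05,.014),.016,.041))
```

```text
shift [ -7.6 225.2  79.6] twist -22.6 len 239.0 | tilt x [-0.02  -0.013 -1.   ] TCP [ 0.4425 -0.3524  0.187 ] t 11.43 q6 -2.38 F [0.1 0.2 0.9] w 0.0348
[252.71192893 171.32111693] 454.0 [251.         175.32378855]
(array([ 0.44522183, -0.35641615, -0.03051663]), np.float64(0.05079036019694221))
```

The cover lies on the pad, and with the arm's 24 mm offset applied the wrist fit agrees (residual 0.05). Now back over the dish for the rack.

Call:
carry_out --commands '[[[0.35, 0, 25, 10, 0], [0.35, 0, 36, 14, 0], [0.35, 0, 36, 14, 0], [0.35, 0, 36, 14, 0], [0.35, 0, 36, 14, 0], [0.35, 0, 36, 14, 0], [0.35, 0, 20, 10, 0], [0.35, 0, 0, 0, -6]]]'

```text
time: 12.15
position: [0.5365, -0.121, 0.1696]
tool_rot: [-0.023, 0.72, 0.021, 0.693]
ft_force: [0.6, -0.2, -1.2]
grip_width: 0.0309
```

Call:
carry_out --commands '[[[0.35, 0, 0, 0, -6], [0.35, 0, 0, 0, -6], [0.35, 0, 0, 0, -5], [0.35, 0, 0, 0, 0]]]'

```text
time: 12.48
position: [0.5317, -0.1144, 0.1618]
tool_rot: [-0.13, 0.712, 0.139, 0.676]
ft_force: [-0.0, -0.1, -0.2]
grip_width: 0.0305
```

Run:
```python
from h import *
from rig import robot
plan([.598,-.104,.19],.36)
m=robot.camera_model("wrist");im=robot.camera("wrist");np.savez("w5.npz",**m);cv2.imwrite("pics/w5.png",im[:,:,::-1])
```

```text
shift [-31.6 -14.4  63.9] twist 1.3 len 73.0 | tilt x [-0.052  0.003 -0.999] TCP [ 0.5317 -0.1144  0.1618] t 12.48 q6 -2.35 F [-0.  -0.1 -0.2] w 0.0305
```

View pics/w5.png

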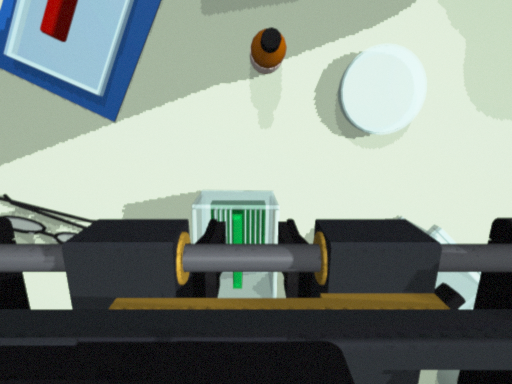

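The cover rests on the pad (top left), and the green handle bar shows at (238, 212–287) inside the dish. The tool has tilted about 3° from the fast move, so I'll go slowly and watch it.

Call:
carry_out --commands '[[[0.35, -8, -3, 10, 0], [0.35, -8, -3, 10, 0], [0.35, -8, -2, 10, 0], [0.35, -4, -2, 10, 0], [0.35, -4, -2, 10, 0], [0.35, 0, 0, 0, 0], [0.35, 0, 0, 0, 0]]]'

```text
time: 13.12
position: [0.5794, -0.1064, 0.1837]
tool_rot: [-0.118, 0.719, 0.134, 0.672]
ft_force: [-0.6, 0.6, -0.3]
grip_width: 0.0307
```

Run:
```python
from h import *
plan([.598,-.104,.19],.36)
```

```text
shift [-7.5 -4.1 17.9] twist 0.0 len 20.0 | tilt x [-0.069  0.01  -0.998] TCP [ 0.5794 -0.1064  0.1837] t 13.12 q6 -2.29 F [-0.6  0.6 -0.3] w 0.0307
```

Call:
carry_out --commands '[[[0.35, 0, 0, -38, 0], [0.35, 0, 0, -38, 0], [0.35, 0, 0, 15, 0], [0.35, 0, 0, 15, 0], [0.35, 0, 0, 15, 0], [0.35, 0, 0, 15, 0], [0.35, 0, 0, 15, 0], [0.35, 0, 0, 0, 0]]]'

```text
time: 13.78
position: [0.5682, -0.1047, 0.1756]
tool_rot: [-0.111, 0.725, 0.134, 0.666]
ft_force: [0.7, -1.0, 0.2]
grip_width: 0.0305
```

Run:
```python
from h import *
plan([.598,-.104,.19],.36)
```

```text
shift [-16.9  -8.7  27. ] twist -0.6 len 33.0 | tilt x [-0.088  0.017 -0.996] TCP [ 0.5682 -0.1047  0.1756] t 13.78 q6 -2.28 F [ 0.7 -1.   0.2] w 0.0305
```

Call:
carry_out --commands '[[[0.35, 0, 0, 0, 0], [0.35, 0, 0, 0, 0], [0.35, 0, 0, 0, 0], [0.35, 0, 0, 0, 0]]]'

```text
time: 14.12
position: [0.5665, -0.1041, 0.1741]
tool_rot: [-0.11, 0.727, 0.134, 0.664]
ft_force: [0.6, 0.6, -0.6]
grip_width: 0.03
```

Call:
carry_out --commands '[[[0.35, 0, 0, -10, 0], [0.35, 0, 0, -10, 0], [0.35, 0, 0, -10, 0], [0.35, 0, 0, -10, 0]]]'

```text
time: 14.45
position: [0.5255, -0.1189, 0.1776]
tool_rot: [-0.111, 0.727, 0.134, 0.664]
ft_force: [-0.1, -0.1, -0.3]
grip_width: 0.0301
```

Call:
carry_out --commands '[[[0.35, -10, 0, 0, 0], [0.35, -10, 0, 0, 0], [0.35, -10, 0, 0, 0], [0.35, -10, 0, 0, 0]]]'

```text
time: 14.78
position: [0.5227, -0.1205, 0.2195]
tool_rot: [-0.108, 0.729, 0.134, 0.662]
ft_force: [-0.5, -0.9, 0.2]
grip_width: 0.0306
```

Call:
carry_out --commands '[[[0.35, 10, 0, 0, 0], [0.35, 10, 0, 0, 0], [0.35, 10, 0, 0, 0], [0.35, 10, 0, 0, 0]]]'

```text
time: 15.12
position: [0.5222, -0.1222, 0.1837]
tool_rot: [-0.11, 0.725, 0.131, 0.667]
ft_force: [-0.0, 0.3, 0.3]
grip_width: 0.0306
```

Call:
carry_out --commands '[[[0.35, 0, 0, 10, 0], [0.35, 0, 0, 10, 0], [0.35, 0, 0, 10, 0], [0.35, 0, 0, 10, 0]]]'

```text
time: 15.45
position: [0.5582, -0.1069, 0.1763]
tool_rot: [-0.107, 0.728, 0.132, 0.664]
ft_force: [0.3, -0.5, 0.7]
grip_width: 0.0306
```

Run:
```python
from h import *
from rig import robot
plan([.598,-.104,.19],.36)
print(np.round(robot.get_obs()["q"],3))
```

```text
shift [-17.4  -9.7  37.2] twist -1.1 len 42.0 | tilt x [-0.094  0.019 -0.995] TCP [ 0.5582 -0.1069  0.1763] t 15.45 q6 -2.28 F [ 0.3 -0.5  0.7] w 0.0306
[-0.376  0.513  1.512 -0.018  1.211 -2.279]
```

Call:
carry_out --commands '[[[0.35, 25, 0, 0, 0], [0.35, 25, 0, 0, 0], [0.35, 25, 0, 0, 0]]]'

```text
time: 15.7
position: [0.5648, -0.1064, 0.1056]
tool_rot: [-0.112, 0.721, 0.129, 0.672]
ft_force: [0.9, 0.4, 0.3]
grip_width: 0.0304
```

Call:
carry_out --commands '[[[0.35, -5, 0, 0, 0], [0.35, -5, 0, 0, 0], [0.35, -5, 0, 0, 0], [0.35, -5, 0, 0, 0], [0.35, -5, 0, 0, 0], [0.35, -5, 0, 0, 0], [0.35, -5, 0, 0, 0], [0.35, -5, 0, 0, 0]]]'

```text
time: 16.37
position: [0.5723, -0.1058, 0.1513]
tool_rot: [-0.113, 0.72, 0.129, 0.672]
ft_force: [-0.8, 0.3, 0.3]
grip_width: 0.0307
```

Call:
carry_out --commands '[[[0.35, -35, 0, 0, 0]]]'

```text
time: 16.45
position: [0.5706, -0.1048, 0.1827]
tool_rot: [-0.111, 0.723, 0.131, 0.669]
ft_force: [-0.0, 0.6, -0.7]
grip_width: 0.0307
```

Call:
carry_out --commands '[[[0.35, 0, 0, 0, 0]]]'

```text
time: 16.53
position: [0.5755, -0.1066, 0.1896]
tool_rot: [-0.114, 0.719, 0.129, 0.673]
ft_force: [1.5, -0.5, 0.3]
grip_width: 0.0308
```

Call:
carry_out --commands '[[[0.35, 0, 0, 0, 7]]]'

```text
time: 16.62
position: [0.5757, -0.1068, 0.1912]
tool_rot: [-0.072, 0.725, 0.084, 0.68]
ft_force: [-0.1, 0.8, -0.8]
grip_width: 0.0305
```

Call:
carry_out --commands '[[[0.35, 0, 0, 0, -7]]]'

```text
time: 16.7
position: [0.577, -0.1073, 0.1934]
tool_rot: [-0.112, 0.718, 0.125, 0.676]
ft_force: [0.2, 0.8, 0.3]
grip_width: 0.0305
```

Run:
```python
from h import *
from rig import robot
plan([.598,-.104,.19],.36)
print(np.round(robot.get_obs()["q"],3))
```

```text
shift [ 2.1 -3.9 21. ] twist -1.3 len 22.0 | tilt x [-0.062  0.008 -0.998] TCP [ 0.577  -0.1073  0.1934] t 16.7 q6 -2.27 F [0.2 0.8 0.3] w 0.0305
[-0.365  0.502  1.475 -0.016  1.225 -2.266]
```

Fast descents followed by slow climbs reduce the tilt. Repeating that to level the tool.

Call:
carry_out --commands '[[[0.35, 25, 0, 0, 0], [0.35, 25, 0, 0, 0], [0.35, 25, 0, 0, 0], [0.35, -6, 0, 0, 0], [0.35, -6, 0, 0, 0], [0.35, -6, 0, 0, 0], [0.35, -6, 0, 0, 0], [0.35, -6, 0, 0, 0]]]'

```text
time: 17.37
position: [0.5804, -0.1096, 0.1598]
tool_rot: [-0.116, 0.712, 0.122, 0.682]
ft_force: [-0.2, 0.4, -0.2]
grip_width: 0.0306
```

Call:
carry_out --commands '[[[0.35, -6, 0, 0, 0], [0.35, -6, 0, 0, 0], [0.35, -6, 0, 0, 0], [0.35, -30, 0, 0, 0], [0.35, 0, 0, 0, 0], [0.35, 0, 0, 0, 0]]]'

```text
time: 17.87
position: [0.5857, -0.1107, 0.2188]
tool_rot: [-0.119, 0.708, 0.12, 0.685]
ft_force: [0.3, -1.0, -1.7]
grip_width: 0.0305
```

Call:
carry_out --commands '[[[0.35, 25, 0, 0, 0], [0.35, 25, 0, 0, 0], [0.35, 25, 0, 0, 0], [0.35, -6, 0, 0, 0], [0.35, -6, 0, 0, 0], [0.35, -6, 0, 0, 0], [0.35, -6, 0, 0, 0], [0.35, -6, 0, 0, 0]]]'

```text
time: 18.53
position: [0.5878, -0.1119, 0.1801]
tool_rot: [-0.121, 0.705, 0.118, 0.689]
ft_force: [-0.4, 0.1, 0.6]
grip_width: 0.0301
```

Run:
```python
from h import *
plan([.598,-.104,.19],.36)
```

```text
shift [-10.1   4.   12. ] twist -1.2 len 16.0 | tilt x [-0.023 -0.008 -1.   ] TCP [ 0.5878 -0.1119  0.1801] t 18.53 q6 -2.27 F [-0.4  0.1  0.6] w 0.0301
```

Run:
```python
from h import *
from rig import robot
m=robot.camera_model("wrist");im=robot.camera("wrist");np.savez("w6.npz",**m);cv2.imwrite("pics/w6.png",im[:,:,::-1])
for f in("w5","w6"):
    m=dict(np.load(f+".npz"));im=cv2.imread(f"pics/{f}.png")[:,:,::-1]
    m["t"]=m["t"]-m["R"]@np.array([0,0,.024])
    h=cv2.cvtColor(im.copy(),cv2.COLOR_RGB2HSV);M=cv2.inRange(h,(45,150,80),(80,255,255))
    a=np.argwhere(M)
    for r in sorted(set(a[:,0]))[::5]:
        c=a[a[:,0]==r,1];print(f,r,c.min(),c.max(),back(m,(c.mean(),r),.066).round(4))
    lim=[a[:,0].min(),a[:,0].max()];print("ends",lim)
# same correction check: cover grip fits with raised cam
for f,z,g in(("w2",.08,(.5979,-.1041)),("w4",.016,(.4394,-.3548))):
    m=dict(np.load(f+".npz"));im=cv2.imread(f"pics/{f}.png")[:,:,::-1].copy();m["t"]=m["t"]-m["R"]@np.array([0,0,.024])
    M=hsvmask(im,(80,120,60),(100,255,255),proj(m,[[*g,z+.02]])[0]);r=fit([(m,M)],(*g,[.36 if f=="w2" else -.05]),(.05,.014),z,z+.025);print(f,r,r[0][:2]-g)
```

```text
w5 210 212 252 [ 0.5615 -0.1164  0.066 ]
w5 215 212 264 [ 0.565  -0.1096  0.066 ]
w5 220 223 263 [ 0.5703 -0.1075  0.066 ]
w5 225 228 263 [ 0.5753 -0.1043  0.066 ]
w5 230 228 263 [ 0.5807 -0.1021  0.066 ]
w5 235 228 263 [ 0.5862 -0.1     0.066 ]
w5 240 228 263 [ 0.592  -0.0985  0.066 ]
w5 273 233 241 [ 0.6322 -0.0908  0.066 ]
w5 278 233 241 [ 0.6381 -0.0885  0.066 ]
w5 283 233 241 [ 0.644  -0.0862  0.066 ]
ends [np.int64(210), np.int64(287)]
w6 153 266 280 [ 0.5506 -0.0995  0.066 ]
w6 158 229 281 [ 0.5636 -0.1196  0.066 ]
w6 163 230 281 [ 0.5679 -0.1148  0.066 ]
w6 168 230 281 [ 0.5736 -0.1141  0.066 ]
w6 173 230 281 [ 0.5788 -0.1116  0.066 ]
w6 178 230 281 [ 0.5837 -0.1082  0.066 ]
w6 183 231 281 [ 0.5886 -0.1045  0.066 ]
w6 188 231 281 [ 0.5951 -0.1053  0.066 ]
w6 193 231 281 [ 0.6005 -0.103   0.066 ]
w6 198 231 281 [ 0.606  -0.1007  0.066 ]
w6 203 232 281 [ 0.6119 -0.0994  0.066 ]
w6 208 232 281 [ 0.6181 -0.0988  0.066 ]
w6 213 232 281 [ 0.6236 -0.0959  0.066 ]
w6 218 233 281 [ 0.6287 -0.0919  0.066 ]
w6 223 254 261 [ 0.6343 -0.0894  0.066 ]
w6 228 254 261 [ 0.6402 -0.0873  0.066 ]
w6 233 255 261 [ 0.646  -0.0846  0.066 ]
ends [np.int64(153), np.int64(233)]
w2 (array([ 0.60357976, -0.10354215,  0.35634298]), np.float64(0.043498874959819994)) [0.00567976 0.00055785]
w4 (array([ 0.44535327, -0.35673257, -0.04017109]), np.float64(0.05023753994990067)) [ 0.00595327 -0.00193257]
```

Run:
```python
from h import *
m=dict(np.load("w6.npz"));im=cv2.imread("pics/w6.png")[:,:,::-1].copy();m["t"]=m["t"]-m["R"]@np.array([0,0,.024])
print(im[228,257],[im[r,[236,242,248,254,258,262,268,274]].tolist() for r in(180,)])
d=np.abs(im.astype(int)-im[226:232,256:260].mean((0,1))).sum(2)
M=(d<60).astype(np.uint8);n,L,st,c=cv2.connectedComponentsWithStats(M);l=L[228,257];print(st[l])
P=np.argwhere(L==l);Pc=[]
for r in range(P[:,0].min(),P[:,0].max()+1,8):
    q=P[P[:,0]==r,1];print(r,q.min(),q.max(),back(m,(q.mean(),r),.066).round(4))
```

```text
[ 19 176  75] [[[47, 119, 71], [66, 134, 90], [132, 186, 159], [8, 167, 67], [11, 174, 73], [90, 136, 111], [155, 193, 180], [81, 145, 108]]]
[251 158  11  75 604]
158 252 259 [ 0.5627 -0.1172  0.066 ]
166 252 260 [ 0.5711 -0.1138  0.066 ]
174 253 260 [ 0.5795 -0.1102  0.066 ]
182 253 260 [ 0.5883 -0.1071  0.066 ]
190 253 260 [ 0.5971 -0.1039  0.066 ]
198 254 261 [ 0.6056 -0.0996  0.066 ]
206 254 261 [ 0.6147 -0.0964  0.066 ]
214 254 261 [ 0.6239 -0.0931  0.066 ]
222 255 261 [ 0.633  -0.0892  0.066 ]
230 254 261 [ 0.6426 -0.0864  0.066 ]
```

Bar centre measures (0.6035, −0.101) with yaw 0.37, length and width as given. After the known offset, the target in reported coordinates is (0.5975, −0.102, 0.019). I'll narrow the jaws to clear the walls.

Call:
carry_out --commands '[[[0.27, 8, 3, 6, -1.6], [0.27, 25, 3, 5, 0], [0.27, 25, 0, 0, 0], [0.27, 15, 0, 0, 0], [0.27, 8, 0, 0, 0], [0.27, 0, 0, 0, 0]]]'

```text
time: 19.08
position: [0.604, -0.1038, 0.1047]
tool_rot: [-0.137, 0.696, 0.127, 0.693]
ft_force: [0.3, 0.7, -0.3]
grip_width: 0.0232
```

Run:
```python
from h import *
plan([.5975,-.102,.019],.368)
```

```text
shift [85.6  5.2 -4.8] twist 0.4 len 86.0 | tilt x [-0.001 -0.015 -1.   ] TCP [ 0.604  -0.1038  0.1047] t 19.08 q6 -2.28 F [ 0.3  0.7 -0.3] w 0.0232
```

Call:
carry_out --commands '[[[0.27, 10, 3, -3, 0], [0.27, 10, 2, -2, 0], [0.27, 10, 0, 0, 0], [0.27, 6, 0, 0, 0], [0.27, 0, 0, 0, 0]]]'

```text
time: 19.5
position: [0.601, -0.1017, 0.0698]
tool_rot: [-0.139, 0.694, 0.127, 0.695]
ft_force: [-1.1, -0.4, -0.6]
grip_width: 0.0235
```

Run:
```python
from h import *
from rig import robot
plan([.5975,-.102,.019],.368)
im=robot.camera("wrist");cv2.imwrite("pics/w7.png",im[120:300,130:380,::-1].repeat(3,0).repeat(3,1))
```

```text
shift [50.8  1.9 -3.3] twist 0.6 len 51.0 | tilt x [ 0.005 -0.017 -1.   ] TCP [ 0.601  -0.1017  0.0698] t 19.5 q6 -2.28 F [-1.1 -0.4 -0.6] w 0.0235
```

View pics/w7.png

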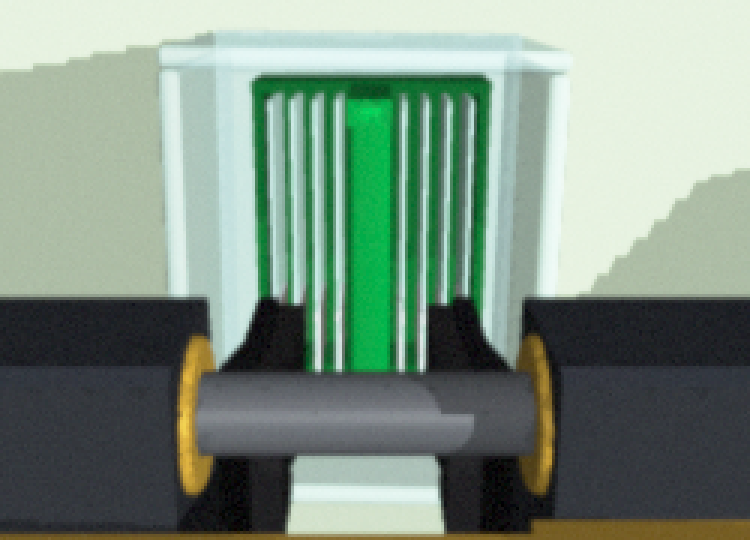

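The bar (crop x≈370) is centred in the jaw gap (305–430), and the fingers sit well inside the dish walls. Descending.

Call:
carry_out --commands '[[[0.27, 10, 1, -2, 0], [0.27, 10, 0, -1, 0], [0.27, 10, 0, 0, 0], [0.27, 10, 0, 0, 0]]]'

```text
time: 19.88
position: [0.6021, -0.1042, 0.0311]
tool_rot: [-0.141, 0.691, 0.125, 0.698]
ft_force: [0.1, 0.2, -0.3]
grip_width: 0.0236
```

Run:
```python
from h import *
plan([.5975,-.102,.019],.368)
```

```text
shift [12.   4.  -3.5] twist 0.6 len 13.0 | tilt x [ 0.015 -0.02  -1.   ] TCP [ 0.6021 -0.1042  0.0311] t 19.88 q6 -2.28 F [ 0.1  0.2 -0.3] w 0.0236
```

Call:
carry_out --commands '[[[0.27, 4, 4, -3, 0], [0.27, 4, 0, 0, 0], [0.27, 3, 0, 0, 0]]]'

```text
time: 20.13
position: [0.5957, -0.1011, 0.0159]
tool_rot: [-0.14, 0.692, 0.126, 0.697]
ft_force: [0.2, -0.2, -0.4]
grip_width: 0.0236
```

Call:
carry_out --commands '[[[0, 0, 0, 0, 0], [0, 0, 0, 0, 0], [0, 0, 0, 0, 0], [0, 0, 0, 0, 0]]]' --force 30

```text
time: 20.47
position: [0.596, -0.1016, 0.0152]
tool_rot: [-0.14, 0.692, 0.126, 0.697]
ft_force: [0.3, -0.9, -2.5]
grip_width: 0.0095
```

Run:
```python
from h import *
plan([.5975,-.102,.019],.368)
```

```text
shift [-3.7 -1.   1.3] twist 0.6 len 4.0 | tilt x [ 0.01  -0.019 -1.   ] TCP [ 0.596  -0.1016  0.0152] t 20.47 q6 -2.28 F [ 0.3 -0.9 -2.5] w 0.0095
```

Call:
carry_out --commands '[[[0, -3, 0, 0, 0], [0, -6, 0, 0, 0], [0, -8, 0, 0, 0], [0, -8, 0, 0, 0]]]'

```text
time: 20.8
position: [0.5939, -0.1002, 0.0406]
tool_rot: [-0.139, 0.694, 0.127, 0.695]
ft_force: [-0.3, -1.4, -1.9]
grip_width: 0.0095
```

Run:
```python
from h import *
plan([.596,-.1016,.13],.368)
```

```text
shift [-89.3  -3.7   1.4] twist 0.6 len 89.0 | tilt x [ 0.006 -0.017 -1.   ] TCP [ 0.5939 -0.1002  0.0406] t 20.8 q6 -2.28 F [-0.3 -1.4 -1.9] w 0.0095
```

Call:
carry_out --commands '[[[0, -8, -1, 0, 0], [0, -8, -1, 0, 0], [0, -8, -1, 0, 0], [0, -8, 0, 0, 0], [0, -8, 0, 0, 0]]]'

```text
time: 21.22
position: [0.5953, -0.1025, 0.0869]
tool_rot: [-0.14, 0.693, 0.126, 0.696]
ft_force: [-0.1, 0.6, -2.0]
grip_width: 0.01
```

Run:
```python
from h import *
plan([.596,-.1016,.13],.368)
```

```text
shift [-43.1  -0.3   1. ] twist 0.6 len 43.0 | tilt x [ 0.009 -0.018 -1.   ] TCP [ 0.5953 -0.1025  0.0869] t 21.22 q6 -2.29 F [-0.1  0.6 -2. ] w 0.01
```

Call:
carry_out --commands '[[[0, -8, 0, 1, 0], [0, -8, 0, 0, 0], [0, -8, 0, 0, 0], [0, -8, 0, 0, 0], [0, -8, 0, 0, 0], [0, -8, 0, 0, 0], [0, -6, 0, 0, 0], [0, -3, 0, 0, 0]]]'

```text
time: 21.88
position: [0.5962, -0.101, 0.152]
tool_rot: [-0.14, 0.692, 0.126, 0.697]
ft_force: [-0.3, -0.7, -1.9]
grip_width: 0.0097
```

Run:
```python
from h import *
m=dict(np.load("top.npz"))
plan([.503,.32,.15])
```

```text
shift [ -6.8 425.6  68.9] twist 0 len 431.0 | tilt x [ 0.011 -0.019 -1.   ] TCP [ 0.5962 -0.101   0.152 ] t 21.88 q6 -2.29 F [-0.3 -0.7 -1.9] w 0.0097
```

Call:
carry_out --commands '[[[0, -8, 5, 1, 0], [0, -8, 12, 2, 0], [0, -8, 18, 3, 0], [0, -4, 20, 3, 0], [0, 0, 20, 3, 0], [0, 0, 20, 3, 0], [0, 0, 20, 3, 0], [0, 0, 20, 3, 0]]]'

```text
time: 22.55
position: [0.5641, 0.0393, 0.1824]
tool_rot: [-0.138, 0.691, 0.124, 0.698]
ft_force: [-0.2, 0.4, -1.5]
grip_width: 0.0094
```

Call:
carry_out --commands '[[[0, 0, 20, 3, 0], [0, 0, 20, 3, 0], [0, 0, 20, 3, 0], [0, 0, 20, 3, 0], [0, 0, 20, 3, 0], [0, 0, 20, 3, 0], [0, 0, 20, 3, 0], [0, 0, 20, 3, 0]]]'

```text
time: 23.22
position: [0.5183, 0.2128, 0.1823]
tool_rot: [-0.138, 0.693, 0.126, 0.697]
ft_force: [-0.0, -0.3, -1.5]
grip_width: 0.0098
```

Run:
```python
from h import *
plan([.503,.32,.15])
```

```text
shift [ 30.6 105.9  25. ] twist 0 len 113.0 | tilt x [ 0.008 -0.015 -1.   ] TCP [0.5183 0.2128 0.1823] t 23.22 q6 -1.74 F [-0.  -0.3 -1.5] w 0.0098
```

Tilt is steady. Finish over the tray and start down.

Call:
carry_out --commands '[[[0, 0, 20, 5, 0], [0, 0, 20, 5, 0], [0, 0, 20, 5, 0], [0, 5, 20, 5, 0], [0, 8, 14, 3, 0], [0, 10, 6, 1, 0], [0, 10, 0, 0, 0], [0, 8, 0, 0, 0]]]'

```text
time: 23.88
position: [0.4945, 0.3294, 0.1422]
tool_rot: [-0.14, 0.692, 0.131, 0.696]
ft_force: [-0.0, -0.2, -2.1]
grip_width: 0.01
```

Run:
```python
from h import *
from rig import robot
plan([.503,.32,.0142])
im=robot.camera("scene");cv2.imwrite("pics/s5.png",cv2.resize(im[70:270,250:450],None,fx=3,fy=3)[:,:,::-1])
```

```text
shift [128.2 -10.3   3.8] twist 0 len 129.0 | tilt x [ 0.009 -0.01  -1.   ] TCP [0.4945 0.3294 0.1422] t 23.88 q6 -1.54 F [-0.  -0.2 -2.1] w 0.01
```

View pics/s5.png

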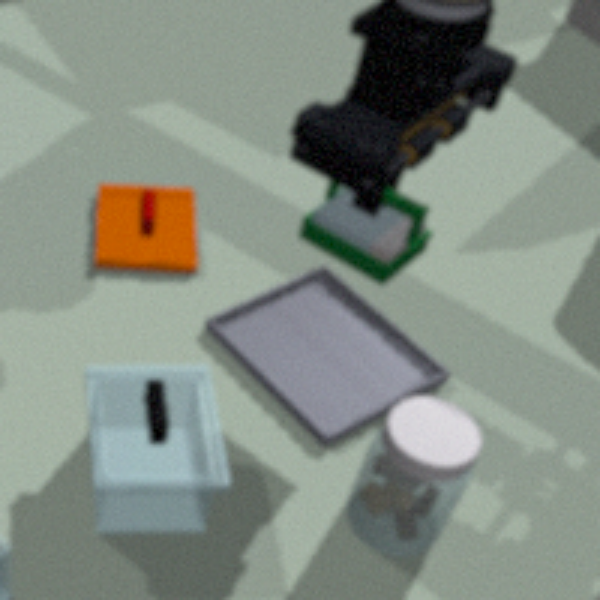

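The rack hangs level, with its body centre at crop (367,240). The tray centre is at crop (325,357). Descend with a small correction and check against the projection.

Call:
carry_out --commands '[[[0, 10, -4, 1, 0], [0, 15, -4, 2, 0], [0, 15, -2, 1, 0], [0, 15, 0, 0, 0], [0, 15, 0, 0, 0], [0, 12, 0, 0, 0], [0, 8, 0, 0, 0], [0, 4, 0, 0, 0]]]'

```text
time: 24.6
position: [0.5053, 0.3094, 0.0394]
tool_rot: [-0.137, 0.694, 0.126, 0.695]
ft_force: [-0.2, 0.2, -1.7]
grip_width: 0.0101
```

Run:
```python
from h import *
m=dict(np.load("scene.npz"))
print("rack from scene (tcp was .4945,.3294):",back(m,(250+367/3,70+238/3),.147).round(3),"tray",back(m,(358.5,189),.010).round(3))
plan([.503,.32,.0142])
```

```text
rack from scene (tcp was .4945,.3294): [0.503 0.329 0.147] tray [0.51 0.32 0.01]
shift [25.  11.1  1.8] twist 0 len 27.0 | tilt x [ 0.005 -0.015 -1.   ] TCP [0.5053 0.3094 0.0394] t 24.6 q6 -1.56 F [-0.2  0.2 -1.7] w 0.0101
```

Call:
carry_out --commands '[[[0, 2, 5, 0, 0], [0, 6, 4, 0, 0], [0, 6, 0, 0, 0], [0, 4, 0, 0, 0]]]'

```text
time: 24.93
position: [0.5035, 0.3169, 0.0203]
tool_rot: [-0.136, 0.694, 0.125, 0.696]
ft_force: [0.1, 0.5, -2.1]
grip_width: 0.01
```

Call:
carry_out --commands '[[[0, 2, 0, 0, 0]]]'

```text
time: 25.02
position: [0.5035, 0.3171, 0.0179]
tool_rot: [-0.136, 0.694, 0.125, 0.696]
ft_force: [0.5, 0.2, -1.7]
grip_width: 0.0095
```

Call:
carry_out --commands '[[[0, 1.5, 0, 0, 0]]]'

```text
time: 25.1
position: [0.5035, 0.3173, 0.0163]
tool_rot: [-0.136, 0.693, 0.125, 0.696]
ft_force: [0.5, -1.0, -1.9]
grip_width: 0.0098
```

Call:
carry_out --commands '[[[0, 1.5, 0, 0, 0]]]'

```text
time: 25.18
position: [0.5036, 0.3175, 0.0148]
tool_rot: [-0.137, 0.693, 0.126, 0.696]
ft_force: [-0.2, 0.5, -1.9]
grip_width: 0.0101
```

Call:
carry_out --commands '[[[0, 1.2, 0, 0, 0]]]'

```text
time: 25.27
position: [0.5037, 0.3176, 0.0137]
tool_rot: [-0.137, 0.693, 0.126, 0.697]
ft_force: [-0.6, 0.7, -1.4]
grip_width: 0.0096
```

Call:
carry_out --commands '[[[0, 0.8, 0, 0, 0]]]'

```text
time: 25.35
position: [0.5039, 0.3173, 0.0134]
tool_rot: [-0.137, 0.693, 0.126, 0.697]
ft_force: [-1.4, -3.7, 4.9]
grip_width: 0.0099
```

Call:
carry_out --commands '[[[0, 0.8, 0, 0, 0]]]'

```text
time: 25.43
position: [0.504, 0.3171, 0.0133]
tool_rot: [-0.137, 0.693, 0.126, 0.697]
ft_force: [-1.5, -1.5, 4.3]
grip_width: 0.0097
```

Contact came at z = 0.0134, against about 0.014 predicted. Release and retreat.

Call:
carry_out --commands '[[[0.3, 0, 0, 0, 0], [0.3, 0, 0, 0, 0], [0.3, 0, 0, 0, 0], [0.3, 0, 0, 0, 0], [0.3, -6, 0, 0, 0], [0.3, -15, 0, 0, 0], [0.3, -25, 0, 0, 0], [0.3, -25, 0, 0, 0]]]'

```text
time: 26.1
position: [0.5006, 0.3174, 0.0823]
tool_rot: [-0.137, 0.696, 0.125, 0.694]
ft_force: [0.9, 0.4, -0.0]
grip_width: 0.0262
```

Call:
carry_out --commands '[[[0.3, -25, 0, 0, 0], [0.3, -25, 0, 0, 0], [0.3, -20, 0, 0, 0], [0.3, -10, 0, 0, 0]]]'

```text
time: 26.43
position: [0.5014, 0.3196, 0.17]
tool_rot: [-0.137, 0.694, 0.126, 0.695]
ft_force: [1.3, -0.6, 0.5]
grip_width: 0.0262
```

Run:
```python
from h import *
plan([.44,-.352,.15],-.04)
```

```text
shift [  29.8 -602.7 -301.9] twist 23.7 len 675.0 | tilt x [ 0.004 -0.015 -1.   ] TCP [0.5014 0.3196 0.17  ] t 26.43 q6 -1.55 F [ 1.3 -0.6  0.5] w 0.0262
```

Call:
carry_out --commands '[[[0.4, 0, 0, 0, 6], [0.4, 0, 0, 0, 6], [0.4, 0, 0, 0, 6], [0.4, 0, 0, 0, 6], [0.4, 0, -10, 0, 0], [0.4, 0, -20, -1, 0], [0.4, 0, -25, -1, 0], [0.4, 0, -25, -1, 0]]]'

```text
time: 27.1
position: [0.4947, 0.2417, 0.175]
tool_rot: [0.014, 0.702, -0.021, 0.712]
ft_force: [0.5, 0.4, 0.1]
grip_width: 0.0352
```

Call:
carry_out --commands '[[[0.4, 0, -25, -1, 0], [0.4, 0, -25, -1, 0], [0.4, 0, -25, -1, 0], [0.4, 0, -25, -1, 0], [0.4, 0, -25, -1, 0], [0.4, 0, -25, -1, 0], [0.4, 0, -25, -1, 0], [0.4, 0, -25, -1, 0]]]'

```text
time: 27.77
position: [0.4716, 0.0286, 0.175]
tool_rot: [0.003, 0.705, -0.012, 0.709]
ft_force: [-0.1, -0.3, 0.7]
grip_width: 0.0347
```

Call:
carry_out --commands '[[[0.4, 0, -25, -1, 0], [0.4, 0, -25, -1, 0], [0.4, 0, -25, -1, 0], [0.4, 0, -25, -1, 0], [0.4, 0, -25, -1, 0], [0.4, 0, -25, -1, 0], [0.4, 0, -25, -1, 0], [0.4, 0, -25, -1, 0]]]'

```text
time: 28.43
position: [0.4523, -0.1834, 0.176]
tool_rot: [-0.005, 0.707, -0.003, 0.707]
ft_force: [0.4, 0.9, -0.0]
grip_width: 0.035
```

Run:
```python
from h import *
plan([.4394,-.3548,.15],-.04)
```

```text
shift [  28.  -171.1  -13.2] twist 2.4 len 174.0 | tilt x [-0.001 -0.012 -1.   ] TCP [ 0.4523 -0.1834  0.176 ] t 28.43 q6 -2.17 F [ 0.4  0.9 -0. ] w 0.035
```

Call:
carry_out --commands '[[[0.4, 0, -25, -2, 0.5], [0.4, 0, -25, -2, 0.5], [0.4, 0, -25, -2, 0.5], [0.4, 0, -25, -2, 0.5], [0.4, 0, -25, -2, 0], [0.4, 0, -20, -2, 0], [0.4, 0, -12, -1, 0], [0.4, 0, -3, 0, 0]]]'

```text
time: 29.1
position: [0.4281, -0.3567, 0.1757]
tool_rot: [0.003, 0.709, -0.01, 0.705]
ft_force: [1.0, -0.1, 0.3]
grip_width: 0.0347
```

Run:
```python
from h import *
plan([.4394,-.3548,.15],-.035)
```

```text
shift [25.6  2.4 11.4] twist 1.0 len 28.0 | tilt x [-0.006 -0.011 -1.   ] TCP [ 0.4281 -0.3567  0.1757] t 29.1 q6 -2.43 F [ 1.  -0.1  0.3] w 0.0347
```

Call:
carry_out --commands '[[[0.4, 8, 1, 5, 0.5], [0.4, 15, 1, 6, 0.5], [0.4, 20, 0, 0, 0], [0.4, 20, 0, 0, 0], [0.4, 20, 0, 0, 0], [0.4, 15, 0, 0, 0], [0.4, 8, 0, 0, 0], [0.4, 0, 0, 0, 0]]]'

```text
time: 29.77
position: [0.4398, -0.3459, 0.0628]
tool_rot: [0.008, 0.71, -0.011, 0.704]
ft_force: [-0.5, -0.1, -0.1]
grip_width: 0.0347
```

Run:
```python
from h import *
plan([.4394,-.3548,-.006],-.035)
```

```text
shift [68.9 -8.6  0.3] twist 0.4 len 69.0 | tilt x [-0.008 -0.004 -1.   ] TCP [ 0.4398 -0.3459  0.0628] t 29.77 q6 -2.4 F [-0.5 -0.1 -0.1] w 0.0347
```

Call:
carry_out --commands '[[[0.4, 8, -4, 0, 0], [0.4, 8, -3, 0, 0], [0.4, 8, -1, 0, 0], [0.4, 4, 0, 0, 0]]]'

```text
time: 30.1
position: [0.4413, -0.3537, 0.0345]
tool_rot: [0.006, 0.709, -0.011, 0.705]
ft_force: [0.1, -0.0, -0.0]
grip_width: 0.0346
```

Run:
```python
from h import *
plan([.4394,-.3548,-.006],-.035)
```

```text
shift [40.5 -0.9 -1.6] twist 0.6 len 41.0 | tilt x [-0.005 -0.006 -1.   ] TCP [ 0.4413 -0.3537  0.0345] t 30.1 q6 -2.41 F [ 0.1 -0.  -0. ] w 0.0346
```

Call:
carry_out --commands '[[[0.4, 10, -1, -1, 0.3], [0.4, 10, 0, 0, 0.3], [0.4, 9, 0, 0, 0], [0.4, 5, 0, 0, 0]]]'

```text
time: 30.43
position: [0.4407, -0.3566, -0.0017]
tool_rot: [0.01, 0.708, -0.016, 0.706]
ft_force: [0.2, 0.5, -0.3]
grip_width: 0.0349
```

Run:
```python
from h import *
plan([.4394,-.3548,-.0065],-.035)
```

```text
shift [ 4.7  1.8 -1.3] twist -0.1 len 5.0 | tilt x [-0.003 -0.009 -1.   ] TCP [ 0.4407 -0.3566 -0.0017] t 30.43 q6 -2.4 F [ 0.2  0.5 -0.3] w 0.0349
```

Call:
carry_out --commands '[[[0.4, 2, 1.8, -1, 0], [0.4, 1.5, 0, 0, 0]]]'

```text
time: 30.6
position: [0.4389, -0.3541, -0.0073]
tool_rot: [0.011, 0.709, -0.016, 0.705]
ft_force: [0.1, -0.8, 0.7]
grip_width: 0.0346
```

Call:
carry_out --commands '[[[0, 0, 0, 0, 0], [0, 0, 0, 0, 0], [0, 0, 0, 0, 0], [0, 0, 0, 0, 0], [0, 0, 0, 0, 0], [0, 0, 0, 0, 0]]]' --force 25

```text
time: 31.1
position: [0.439, -0.3541, -0.0068]
tool_rot: [0.011, 0.708, -0.016, 0.705]
ft_force: [-0.0, 0.3, -2.0]
grip_width: 0.0138
```

Run:
```python
from h import *
plan([.4394,-.3548,-.0065],-.035)
```

```text
shift [-0.3 -0.7  0.4] twist -0.1 len 1.0 | tilt x [-0.004 -0.007 -1.   ] TCP [ 0.439  -0.3541 -0.0068] t 31.1 q6 -2.4 F [-0.   0.3 -2. ] w 0.0138
```

The cover is regrasped at its release pose. Before replacing it, I'll compare the cover's original pose with the open dish in the stored wrist pictures.

Run:
```python
from h import *
c=(.6036,-.1035,.356);out=[]
for f,s,z,col in(("w2",(.123,.103),.08,(255,0,255)),("w6",(.108,.088),.075,(0,0,255))):
    m=dict(np.load(f+".npz"));im=cv2.imread(f"pics/{f}.png");m["t"]=m["t"]-m["R"]@np.array([0,0,.024])
    x0,y0=190,130
    g=cv2.resize(im[y0:y0+130,x0:x0+130],None,fx=3,fy=3,interpolation=cv2.INTER_CUBIC)
    for S,zz,cc in((s,z,col),)+((((.098,.078),.075,(0,160,255)),) if f=="w6" else ()):
        q=((proj(m,box(c,S,zz,zz)[[0,1,3,2]])-[x0,y0]+.5)*3*16).astype(np.int32);cv2.polylines(g,[q.reshape(-1,1,2)],True,cc,1,cv2.LINE_AA,4)
    out.append(g);print(f,"px/mm~",m["fx"]/(-(m["R"].T@m["t"]))[2]/1000)
cv2.imwrite("pics/cmp.png",np.hstack(out))
```

```text
w2 px/mm~ 0.6423417316936244
w6 px/mm~ 0.7431415451759482
```

View pics/cmp.png

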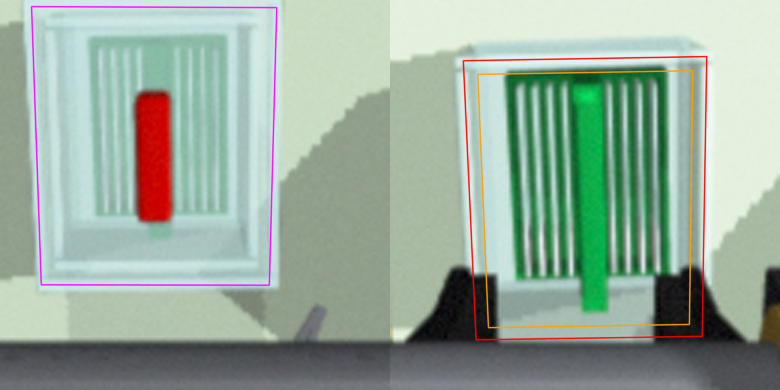

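The outlines match symmetrically in both pictures. The predicted edges lie about 2 px inside the plate and about 2 px inside the rim on each side, so the dish is centred where the cover was, within about 1 mm. I'll return the cover to its original grasp pose: (0.5975, −0.104), yaw 0.351.

Call:
carry_out --commands '[[[0, -4, 0, 0, 0], [0, -8, 0, 0, 0], [0, -10, 0, 0, 0], [0, -10, 0, 0, 0], [0, -10, 0, 0, 0], [0, -10, 0, 0, 0], [0, -10, 0, 0, 0], [0, -10, 0, 0, 0]]]'

```text
time: 31.77
position: [0.4385, -0.3523, 0.0715]
tool_rot: [0.011, 0.709, -0.015, 0.705]
ft_force: [0.6, -0.0, -1.9]
grip_width: 0.0138
```

Call:
carry_out --commands '[[[0, -10, 0, 0, 0], [0, -10, 0, 0, 0], [0, -10, 0, 0, 0], [0, -10, 0, 0, 0], [0, -10, 0, 0, 0], [0, -6, 0, 0, 0], [0, 0, 0, 0, 0]]]'

```text
time: 32.35
position: [0.4399, -0.353, 0.1376]
tool_rot: [0.01, 0.708, -0.017, 0.706]
ft_force: [-0.1, -0.7, -2.0]
grip_width: 0.0137
```

Run:
```python
from h import *
plan([.5975,-.1041,.15],.351)
```

```text
shift [-15.2 254.4 148.3] twist -22.2 len 295.0 | tilt x [-0.002 -0.01  -1.   ] TCP [ 0.4399 -0.353   0.1376] t 32.35 q6 -2.4 F [-0.1 -0.7 -2. ] w 0.0137
```

Call:
carry_out --commands '[[[0, -1, 8, 5, 0], [0, -1, 15, 9, 0], [0, -1, 18, 10, 0], [0, -1, 18, 10, 0], [0, -1, 18, 10, 0], [0, -1, 18, 11, 0], [0, -1, 18, 11, 0], [0, -1, 18, 11, 0]]]'

```text
time: 33.02
position: [0.5225, -0.2185, 0.1409]
tool_rot: [0.015, 0.71, -0.018, 0.704]
ft_force: [-0.0, -0.4, -1.8]
grip_width: 0.0138
```

Call:
carry_out --commands '[[[0, -1, 18, 10, 0], [0, -1, 18, 11, 0], [0, -1, 18, 10, 0], [0, -1, 18, 10, 0], [0, -1, 15, 10, 0], [0, 0, 8, 5, 0], [0, 0, 0, 0, -6], [0, 0, 0, 0, -6]]]'

```text
time: 33.68
position: [0.584, -0.1085, 0.1389]
tool_rot: [-0.06, 0.711, 0.065, 0.697]
ft_force: [-1.1, 1.0, -2.2]
grip_width: 0.0138
```

Run:
```python
from h import *
plan([.5975,-.1041,.12],.351)
```

```text
shift [18.7  1.8 14.4] twist -9.9 len 24.0 | tilt x [-0.02   0.005 -1.   ] TCP [ 0.584  -0.1085  0.1389] t 33.68 q6 -2.12 F [-1.1  1.  -2.2] w 0.0138
```

Call:
carry_out --commands '[[[0, 0, 0, 4, -5], [0, 0, 0, 5, -5], [0, -6, 1, 4, 0], [0, -6, 1, 3, 0], [0, -6, 0, 0, 0], [0, -6, 0, 0, 0], [0, 0, 0, 0, 0]]]'

```text
time: 34.27
position: [0.5967, -0.0989, 0.1613]
tool_rot: [-0.122, 0.705, 0.13, 0.686]
ft_force: [1.1, 0.0, -1.6]
grip_width: 0.014
```

Call:
carry_out --commands '[[[0, 22, 0, 0, 0], [0, 22, 0, 0, 0], [0, 8, 0, 0, 0], [0, 0, 0, 0, 0]]]'

```text
time: 34.6
position: [0.5975, -0.1001, 0.1121]
tool_rot: [-0.122, 0.703, 0.128, 0.689]
ft_force: [-0.5, -0.1, -3.0]
grip_width: 0.014
```

Run:
```python
from h import *
plan([.5975,-.1041,.075],.351)
```

```text
shift [37.1 -4.2 -0.7] twist 0.2 len 37.0 | tilt x [-0.021  0.004 -1.   ] TCP [ 0.5975 -0.1001  0.1121] t 34.6 q6 -2.27 F [-0.5 -0.1 -3. ] w 0.014
```

Call:
carry_out --commands '[[[0, -6, 0, 0, 0], [0, -6, 0, 0, 0], [0, -6, 0, 0, 0], [0, -6, 0, 0, 0], [0, -6, 0, 0, 0], [0, -6, 0, 0, 0], [0, -30, 0, 0, 0], [0, 0, 0, 0, 0]]]'

```text
time: 35.27
position: [0.6013, -0.1016, 0.1884]
tool_rot: [-0.123, 0.701, 0.126, 0.691]
ft_force: [1.8, -0.7, -0.3]
grip_width: 0.0136
```

Call:
carry_out --commands '[[[0, 0, 0, 0, 0], [0, 27, -1, 0, 0], [0, 27, -1, 0, 0], [0, 27, -1, 0, 0], [0, -5, 0, 0, 0], [0, -2, 0, 0, 0]]]'

```text
time: 35.77
position: [0.605, -0.1054, 0.1177]
tool_rot: [-0.125, 0.697, 0.124, 0.695]
ft_force: [1.0, -0.4, -0.0]
grip_width: 0.0139
```

Run:
```python
from h import *
plan([.5975,-.1041,.075],.351)
```

```text
shift [42.7  3.8 -6.4] twist 0.2 len 43.0 | tilt x [-0.004 -0.002 -1.   ] TCP [ 0.605  -0.1054  0.1177] t 35.77 q6 -2.27 F [ 1.  -0.4 -0. ] w 0.0139
```

Level again. Align laterally and descend.

Call:
carry_out --commands '[[[0, 6, 2, -3, 0], [0, 7, 2, -3, 0], [0, 7, 0, 0, 0], [0, 6, 0, 0, 0], [0, 3, 0, 0, 0], [0, 0, 0, 0, 0]]]'

```text
time: 36.27
position: [0.6, -0.1043, 0.0918]
tool_rot: [-0.127, 0.695, 0.122, 0.697]
ft_force: [-0.3, -0.0, -2.2]
grip_width: 0.0138
```

Run:
```python
from h import *
plan([.5975,-.1041,.07],.351)
```

```text
shift [21.8  1.2 -2.3] twist 0.2 len 22.0 | tilt x [ 0.004 -0.005 -1.   ] TCP [ 0.6    -0.1043  0.0918] t 36.27 q6 -2.28 F [-0.3 -0.  -2.2] w 0.0138
```

Call:
carry_out --commands '[[[0, 4, 1, -2, 0], [0, 5, 0.3, -0.5, 0], [0, 4, 0, 0, 0], [0, 3, 0, 0, 0], [0, 0, 0, 0, 0]]]'

```text
time: 36.68
position: [0.5979, -0.1043, 0.0747]
tool_rot: [-0.127, 0.694, 0.122, 0.698]
ft_force: [-0.4, -0.0, -1.9]
grip_width: 0.0138
```

Run:
```python
from h import *
from rig import robot
plan([.5975,-.1041,.0572],.351)
im=robot.camera("scene");i2=robot.camera("wrist")
a=cv2.resize(im[205:295,180:270],(540,540),interpolation=cv2.INTER_CUBIC);cv2.imwrite("pics/s8.png",a[:,:,::-1])
```

```text
shift [17.5  0.4 -0.3] twist 0.2 len 18.0 | tilt x [ 0.006 -0.006 -1.   ] TCP [ 0.5979 -0.1043  0.0747] t 36.68 q6 -2.28 F [-0.4 -0.  -1.9] w 0.0138
```

Aligned within 0.5 mm. Now the skirt goes over the rim in small steps.

Call:
carry_out --commands '[[[0, 3, 0.3, 0, 0], [0, 3, 0, 0, 0], [0, 2, 0, 0, 0]]]'

```text
time: 37.03
position: [0.5992, -0.1045, 0.0676]
tool_rot: [-0.127, 0.693, 0.122, 0.699]
ft_force: [-0.3, 0.2, -2.3]
grip_width: 0.0137
```

Call:
carry_out --commands '[[[0, 2, 0, 0, 0]]]'

```text
time: 37.12
position: [0.5993, -0.1045, 0.0654]
tool_rot: [-0.128, 0.693, 0.122, 0.699]
ft_force: [0.5, 0.6, -1.5]
grip_width: 0.0138
```

Call:
carry_out --commands '[[[0, 2, 0, 0, 0]]]'

```text
time: 37.2
position: [0.5993, -0.1045, 0.0631]
tool_rot: [-0.128, 0.693, 0.122, 0.699]
ft_force: [0.1, 0.8, -2.0]
grip_width: 0.0138
```

Run:
```python
from h import *
plan([.5975,-.1041,.0572],.351)
```

```text
shift [ 5.9  1.1 -1.6] twist 0.2 len 6.0 | tilt x [ 0.009 -0.007 -1.   ] TCP [ 0.5993 -0.1045  0.0631] t 37.2 q6 -2.28 F [ 0.1  0.8 -2. ] w 0.0138
```

Past rim height with no contact, so the skirt is over the rim. Continue with a small recentring.

Call:
carry_out --commands '[[[0, 1.5, 0.6, -1.2, 0]]]'

```text
time: 37.28
position: [0.5982, -0.1045, 0.0614]
tool_rot: [-0.128, 0.693, 0.122, 0.699]
ft_force: [0.4, 0.6, -1.4]
grip_width: 0.0137
```

Call:
carry_out --commands '[[[0, 1.5, 0, 0, 0]]]'

```text
time: 37.37
position: [0.5978, -0.1044, 0.0596]
tool_rot: [-0.128, 0.693, 0.122, 0.699]
ft_force: [-0.2, -0.5, -2.6]
grip_width: 0.014
```

Call:
carry_out --commands '[[[0, 1.5, 0, 0, 0]]]'

```text
time: 37.45
position: [0.5978, -0.1044, 0.058]
tool_rot: [-0.127, 0.693, 0.122, 0.699]
ft_force: [0.6, -0.1, -1.8]
grip_width: 0.0137
```

Call:
carry_out --commands '[[[0, 1.2, 0, 0, 0]]]'

```text
time: 37.53
position: [0.5979, -0.1044, 0.0568]
tool_rot: [-0.127, 0.693, 0.122, 0.699]
ft_force: [-0.3, 0.2, 4.8]
grip_width: 0.0137
```

Call:
carry_out --commands '[[[0, 1, 0, 0, 0]]]'

```text
time: 37.62
position: [0.598, -0.1044, 0.0568]
tool_rot: [-0.127, 0.693, 0.122, 0.699]
ft_force: [-2.0, 0.0, 11.6]
grip_width: 0.0137
```

The plate is down at 0.0568, against about 0.057 expected when home. Release and retreat.

Call:
carry_out --commands '[[[0, -0.3, 0, 0, 0], [0.4, 0, 0, 0, 0], [0.4, 0, 0, 0, 0], [0.4, 0, 0, 0, 0], [0.4, 0, 0, 0, 0], [0.4, 0, 0, 0, 0], [0.4, -6, 0, 0, 0], [0.4, -15, 0, 0, 0]]]'

```text
time: 38.28
position: [0.5969, -0.1041, 0.0774]
tool_rot: [-0.127, 0.694, 0.122, 0.698]
ft_force: [-0.4, -0.4, -0.9]
grip_width: 0.0343
```

Call:
carry_out --commands '[[[0.4, -25, 0, -5, 0], [0.4, -25, 0, -25, 0], [0.4, -25, 0, -30, 0], [0.4, -20, 0, -30, 0], [0.4, 0, 0, -30, 0], [0.4, 0, 0, -20, 0], [0.4, 0, 0, 0, 0]]]'

```text
time: 38.87
position: [0.4641, -0.1543, 0.1803]
tool_rot: [-0.131, 0.691, 0.121, 0.701]
ft_force: [-0.6, 1.0, -0.8]
grip_width: 0.0348
```

Run:
```python
from h import *
from rig import robot
plan([.5,-.15,.2])
t=robot.camera("top");s=robot.camera("scene")
a=cv2.resize(s[130:290,180:420],(800,533),interpolation=cv2.INTER_CUBIC);cv2.imwrite("pics/f1.png",a[:,:,::-1]);cv2.imwrite("pics/f2.png",t[:,:,::-1])
m=dict(np.load("scene.npz"));s0=cv2.imread("pics/scene0.png")[:,:,::-1].copy()
for im in(s0,s):
    M=hsvmask(im,(80,120,60),(97,255,255),(223,243));print(M.sum(),np.argwhere(M).mean(0))
d=np.abs(s.astype(int)-s0).max(2)[205:300,180:330];print("diff near dish",(d>40).sum())
```

```text
shift [-19.1  -8.9  35.4] twist 0 len 41.0 | tilt x [ 0.016 -0.012 -1.   ] TCP [ 0.4641 -0.1543  0.1803] t 38.87 q6 -2.48 F [-0.6  1.  -0.8] w 0.0348
152.0 [243.39473684 222.17763158]
147.0 [243.19727891 221.81632653]
diff near dish 1579
```

View pics/f1.png

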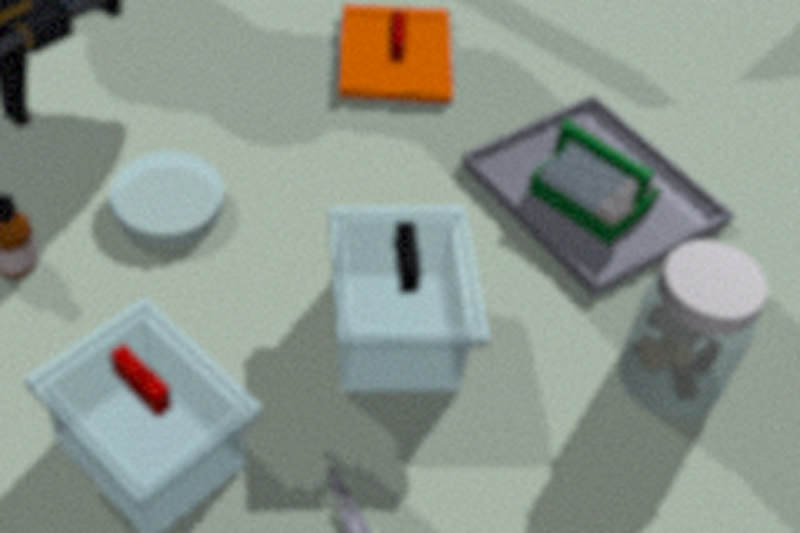

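The red-grip cover sits on its dish (grip at crop (140,378)), and its grip is within 0.4 px of where it was at the start. The rack stands upright inside the tray, and everything else is in place. Handing in.

```bash
python3 -c "
from rig import robot
print(robot.hand_in())"
```

```text
the job is handed in; nothing more can be done
None
```

The job is done and handed in at about 39 s. The red-grip cover went onto the blue pad, the slide rack was stood in the steel tray, and the same cover was put back on its dish.

**Last checks**
- **Cover:** it met the rim at a reported z of 0.0568. It read 0.0572 at the first grasp, when the cover was fully home. In the scene camera the red grip is within 0.4 px of where it started.
- **Rack:** it stands upright inside the tray walls. Its height at contact matched the prediction to about 1 mm.
- **Forces:** the highest wrist force at the end of any move was about 20 N, when the cover touched down on the pad.
- **Other objects:** the spare dish and cover, jar, petri dish and orange look-alike look unmoved in the last picture. I didn't check the pad side (glasses, purple dish) or all of the bottle and forceps in a final picture.

**What disagreed or went wrong**
- The arm's reported height was about 24 mm lower than its true height. The first grasp therefore closed on air just above the grip, touching nothing, and I corrected for the offset afterwards.
- Fast moves tilted the tool by up to about 5° while the hand was empty, so I levelled it before gripping the rack. It picked up about 1° again while carrying the cover back and was levelled before placing.
- A pixel comparison of the dish area before and after still shows differences. I didn't trace them; the rack is gone from the dish and the arm's shadow has moved, which may explain them.
- I viewed 13 pictures, over the budget of 10 and past the one or two extra allowed.

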